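Stand up the bolt pot and load it

TASK

The grey two-bay bolt pot has fallen over: stand it upright, mouth up, on the black rubber pad in the gap of its lane, and let go of it. Then drop the two long hex-head bolts from the wooden cradle into it thread end down, heads up, one in each bay. Leave the headless rod in the cradle, the lane's other things standing where they are, and everything else on the bench alone.

Things in the scene. Friction and masses are not known exactly. Their poses are not given: they have to be found in the camera images.
- pot: grey steel pot, rectangular tube open at one end: 100 mm long, 64 (z) x 52 mm (y) outside; walls, floor, divider 4 mm. Origin: centre of its floor's outside; +x to the open mouth. The divider (plane z = 0) makes two bays 26 (z) x 44 mm (y), centred at z = +15 and -15 mm, 96 mm deep; it ends 14 mm below the rim. Starts lying on a 52 mm wide side, x level, origin 32 mm up. 0.4 to 0.8 kg
- pad: black rubber pad, 70 x 70 x 2 mm, fixed in the free place of the lane (near, middle or far): where the pot must stand. Origin: centre of its underside, 4 mm above the bench, so its top is 6 mm above the bench. x across the lane, y along it
- lane: fixed aluminium tray on the bench, 310 mm long (y) and 96 mm across (x), floor 4 mm thick, a lip 14 mm high along both long edges, 90 mm between the lips. Origin: centre of its underside, on the bench. Three places 100 mm apart at y = -100, 0, +100 mm: pad, carton and tin, in any order
- carton: closed cardboard carton standing in the lane, 56 x 56 x 85 mm high, loose. Origin: centre of its underside, z up. Leave alone
- tin: closed plain steel tin standing in the lane, 58 mm diameter, 85 mm high, loose. Origin: centre of its underside, z up. Leave alone
- cradle: fixed wooden cradle: two battens 18 mm thick, 210 mm long (y) at x = -72.5 and +72.5 mm, slots 20 mm wide at y = -70, 0, +70 mm; slot floor 28, batten tops 38 mm above the bench; bolts and rod lie across both battens, along x; end strips 12 mm high join the battens. Origin: centre of the underside, on the bench
- bolt1: steel hex-head bolt to load: shank 16 mm diameter, 180 mm long, head 27 mm across, 13 mm thick, 0.3 kg. Origin: on the axis at the thread end (which goes down); +x along the shank to the head. Starts level in any cradle slot, axis 36 mm up, thread end about 91 mm from the cradle's middle to its -x, head just beyond the +x batten
- bolt2: the second bolt, the same as bolt1
- dowel: plain steel rod without a head, 16 mm diameter, 170 mm long, in the remaining slot of the cradle. Origin: on the axis at one end, +x along the rod. Leave it in the cradle
- wrench: steel wrench, 200 mm, lying on the bench between robot and cradle. Leave alone
- tape: cardboard-brown roll, 96 mm diameter, 45 mm high, flat on the bench at the left. Leave alone
- jar: white plastic jar with a black lid, 70 mm diameter, 70 mm high, standing beyond the pot, left of the lane. Leave alone
- hammer: hammer lying to the right of the cradle. Leave alone
Not all that is in view belongs to the job. What is shaped like the bolt2 but red is not meant. Leave any orange or pink look-alike of the pot alone.

How it is judged:
By the outcome, as a careful person would: the job done as asked, in the order asked, and still so for the second after the job is handed in, with the robot touching nothing.
It also fails if it takes over 72 s, if anything falls off the work surface, if the arm or the gripper's body presses on something with over 40 N, if the wrist force passes 120 N, or if a joint passes its speed limit or range.

ROBOT

A 6-joint arm with a two-finger parallel gripper is mounted at the origin on the work surface. World frame = base frame: x ahead of the robot, y to its left, z up, the work surface at z = 0. Lengths are in m, angles in rad, forces in N, time in s.
With the tool pointing down it reaches from about 0.35 to 1 m from the base axis. Payload 7.1 kg.
Tool frame: the origin (TCP) lies midway between the tips of the shut fingers; the grasp point (between the pads) lies 19 mm behind it; x points along the fingers, z is the direction in which the jaws open and shut, and the axes are right-handed (so a half turn about x gives the same grasp; the last joint's range is limited). The gripper opens to 85 mm and grips with 20 to 120 N. Pads are 22 mm wide; open, the fingers measure 114 mm over their backs; the gripper's body (76 mm by 85 mm) begins 54 mm behind the grasp point. The pads swing forward as they close: fully open they stand 13 mm farther back than shut.
Start: joints at [-1.231, 0.423, 1.63, -0, 1.089, -0.019], TCP at [0.219, -0.585, 0.231] pointing down, gripper open.
Joint ranges: [-3, 3], [-0.9, 2.11], [0.09, 2.58], [-1.31, 4.45], [0.11, 2.69], [-2.54, 2.54]. Speed limits (rad/s): [2.39, 2.39, 3.01, 3.14, 3.14, 3.14].

INTERFACE

Orientations are given as a rotation vector (axis times angle).
In Python, from station import manip gives the robot as it stands.
- The arm moves only by the tool drive_tool, never from a script. Its argument "steps" is a list of rows, each an object of numbers: "dx", "dy", "dz": the shift along the tool's x, y, z in mm; "yaw": the turn about the tool's x in rad. In form: [{"dx": .., "dy": .., "dz": .., "yaw": ..}, ...]. A call has 1 to 12 rows; each row shifts and turns the commanded pose from where the row before left it, along the tool's axes as they then stand; what a row does not reach is not made up. A row lasts 1/8 s, in which the tool goes at most 62.5 mm and 10.7 degrees, less where a joint would pass 70% of its speed; a pose out of reach is approached as far as the arm can. A call with a gripper value outside its range is refused whole. "hand" is the closure in counts, from 0 (fully open) to 255 (shut), set as the call begins (left out, the last holds). The fingers move at their own pace and stop on an object; "newtons" is the grip in N (left out, the last holds). Time passes only in rows, so rows that do not move let the fingers close. It gives the time, the measured TCP pose, the force and the opening at its end, in the units of the state.
- manip.state(): the state, without advancing time (a new reading comes with each control period).
- manip.get_image(name): name is "scene" or "top"; returns a dict with "color" (480x640x3 uint8, red, green, blue), "camera_matrix" (3x3 intrinsics, pixels), "rvec" (rotation vector, rad) and "tvec" (3), from world to camera coordinates, as OpenCV has them. Camera axes: x right, y down, z forward; pixel columns grow to the right and rows downward; lengths in m; the calibration is good to about 2 mm. A picture is of the moment at which its call begins. There is no depth.
- manip.job_done(): hands the job in, once; it reports no verdict.
Trained networks look in the newest picture that a camera, given by its name, has taken for a name from the list of things; names that differ only in an ending like _2 or _b are one class to them, and where a whole thing is asked for, a point or a joint stands for the part that bears it (a point fixed in the world has none). Each returns a list of dicts, best first, with "confidence" (0 to 1); they miss things now and then, are a little off and sometimes report something else, mostly with a low value. They report only what shows in the picture. A call takes as long as a camera call. They do not tell look-alikes from the thing itself.
- manip.masks_of(camera, query): "mask" (480x640 bool, what is visible of it) and "pixel" ([column, row] in pixels, amid what is visible of it).
The state is a dict: "time": time; "joint_pos": joint angles; "joint_vel": joint speeds; "joint_efforts": joint torques, N m; "tcp_pos": TCP position; "ee_rot": TCP orientation; "wrist_force": force on the tool from outside, world axes, zero at the start; "wrist_torque": the same for the moment, N m; "finger_gap": opening from 0.0 (shut) to 1.0 (fully open).
Only numpy, scipy, OpenCV 4.12 (cv2) and the standard library are available. Lean on these libraries where they do the work, as an engineer would, in place of code of your own. Each camera call takes 0.05 s, during which the arm holds its last target. There are 200 camera calls.

## Working session

There is one attempt and no reset: what is moved stays moved. The work goes in short steps, Python scripts to look and compute and a tool call to move; the robot and the scene stay as the last step left them, time stands still between calls to the robot, and variables do not carry over. Pictures are saved under pics/ and viewed, and the job is handed in when it is done.

Besides the shell and the picture viewer there is one more tool, called after "Emit:" as name(argument=value, ...) on one line, values as JSON. drive_tool: Moves the arm, as the interface text tells. Its arguments: {"type":"object","properties":{"steps":{"type":"array","items":{"type":"object","properties":{"dx":{"type":"number"},"dy":{"type":"number"},"dz":{"type":"number"},"yaw":{"type":"number"}}}},"hand":{"type":"number"},"newtons":{"type":"number"}},"required":["steps"]}

```bash
ls; mkdir -p pics
cat > h.py <<'E'
import numpy as np, cv2
from station import manip
def cam(n):
    d=manip.get_image(n); K=np.array(d["camera_matrix"],float); R=cv2.Rodrigues(np.array(d["rvec"],float))[0]; t=np.array(d["tvec"],float).ravel()
    return d["color"],K,R,t
def save(im,f,s=1): cv2.imwrite(f,cv2.resize(im,None,fx=s,fy=s,interpolation=cv2.INTER_CUBIC)[:,:,::-1])
def p2w(px,z,c):
    _,K,R,t=c; r=R.T@np.linalg.inv(K)@np.array([px[0],px[1],1.]); o=-R.T@t
    return o+r*(z-o[2])/r[2]
def w2p(P,c):
    _,K,R,t=c; q=(R@np.atleast_2d(P).T).T+t; q=q@K.T; return q[:,:2]/q[:,2:]
E
python3 - <<'E'
from h import *
for n in("scene","top"):
    c=cam(n); save(c[0],f"pics/{n}0.png",1.25); print(n,-c[2].T@c[3],c[1][0,0],c[2].round(2).tolist())
    for q in("pot","pad","lane","bolt1","dowel","cradle","carton","tin"):
        print(q,[(np.round(m["pixel"]).tolist(),round(m["confidence"],2),int(m["mask"].sum())) for m in manip.masks_of(n,q)])
s=manip.state();print({k:np.round(v,3).tolist() for k,v in s.items()})
E
```

```text
pics
scene [ 1.00153151 -0.65647295  1.35920722] 599.2062361391244 [[0.79, 0.61, -0.0], [0.52, -0.68, -0.52], [-0.32, 0.42, -0.85]]
pot [([323.0, 147.0], 0.74, 1035), ([427.0, 134.0], 0.67, 961), ([376.0, 156.0], 0.58, 1023)]
pad [([354.0, 250.0], 0.86, 610)]
lane [([342.0, 256.0], 0.66, 2118)]
bolt1 [([263.0, 309.0], 0.81, 542), ([250.0, 285.0], 0.79, 509), ([158.0, 257.0], 0.74, 479), ([380.0, 369.0], 0.64, 570), ([375.0, 157.0], 0.44, 1029)]
dowel [([287.0, 322.0], 0.78, 454)]
cradle [([286.0, 327.0], 0.66, 1949), ([374.0, 159.0], 0.36, 1046)]
carton [([386.0, 260.0], 0.55, 906)]
tin [([289.0, 325.0], 0.7, 1947), ([326.0, 220.0], 0.61, 658)]
top [ 0.25912291 -0.00517023  1.80718938] 594.7293703065808 [[-0.02, -1.0, -0.0], [-0.99, 0.02, -0.13], [0.13, -0.0, -0.99]]
pot [([161.0, 228.0], 0.9, 803), ([234.0, 300.0], 0.69, 717), ([215.0, 248.0], 0.58, 671), ([393.0, 232.0], 0.21, 405)]
pad [([303.0, 215.0], 0.6, 476)]
lane []
bolt1 [([389.0, 255.0], 0.88, 415), ([391.0, 233.0], 0.72, 344), ([369.0, 135.0], 0.56, 332), ([393.0, 329.0], 0.45, 138)]
dowel [([394.0, 209.0], 0.76, 250), ([410.0, 245.0], 0.36, 1147)]
cradle [([411.0, 241.0], 0.92, 1205)]
carton [([304.0, 178.0], 0.72, 495), ([408.0, 244.0], 0.64, 1111)]
tin [([299.0, 243.0], 0.7, 342), ([300.0, 224.0], 0.47, 1850)]
{'time': 0.9, 'joint_pos': [-1.231, 0.423, 1.63, -0.0, 1.089, -0.019], 'joint_vel': [0.001, -0.0, -0.003, 0.001, -0.001, -0.0], 'joint_efforts': [0.001, -55.733, -28.215, 0.0, 0.0, 0.0], 'tcp_pos': [0.219, -0.585, 0.231], 'ee_rot': [0.941, 1.358, -0.941], 'wrist_force': [0.594, 0.135, 0.041], 'wrist_torque': [-0.01, -0.051, 0.017], 'finger_gap': 0.998}
```

View pics/scene0.png

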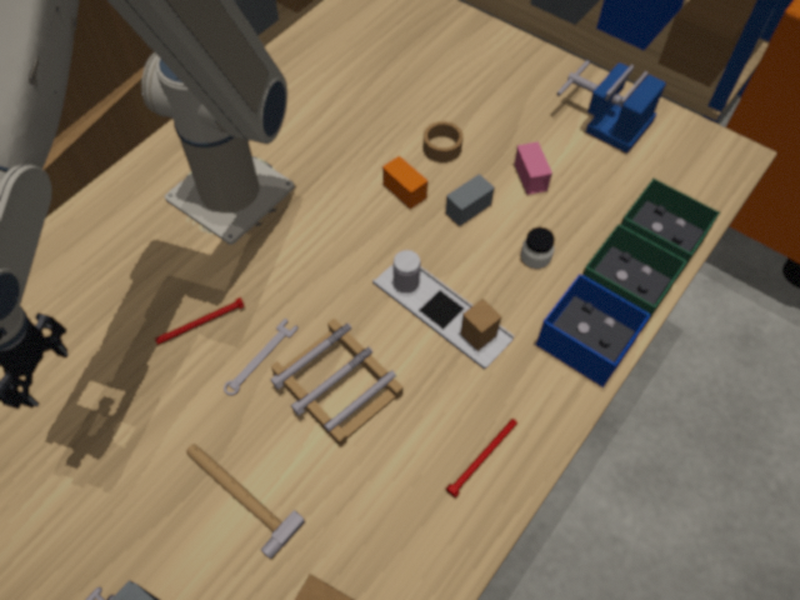

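View pics/top0.png

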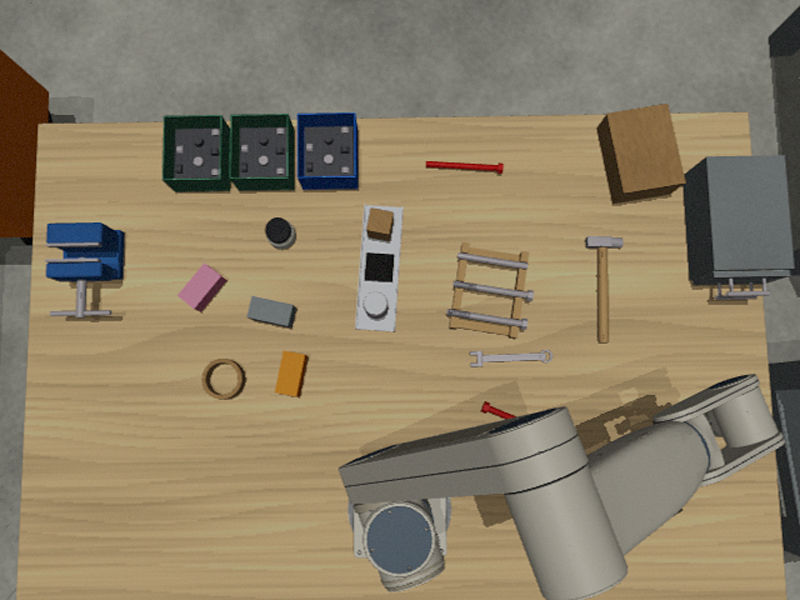

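The pot I want is the grey box, scene0.png (470,200) / top0.png (272,312). Look-alikes are orange (405,182)/(292,373) and pink (533,167)/(202,287). The wanted bolts have heads and lie in the near and middle cradle slots, top0.png (487,320) and (493,291). Look-alikes are the headless rod (492,261) and two red bolts, (465,167) and (497,410). The pad is at top0.png (379,267), between the carton (far) and the tin (near).

```bash
cat > fit.py <<'E'
from h import *
from scipy.optimize import minimize
def hulls(parts,p):  # parts: point arrays in local frame, p=x,y,yaw
    c,s=np.cos(p[2]),np.sin(p[2]); R=np.array([[c,-s,0],[s,c,0],[0,0,1]])
    return [q@R.T+[p[0],p[1],0] for q in parts]
def box(x0,x1,y0,y1,z0,z1): return np.array([[x,y,z] for x in(x0,x1) for y in(y0,y1) for z in(z0,z1)])
def cyl(x0,x1,r,zc):
    a=np.linspace(0,2*np.pi,16,endpoint=False); return np.array([[x,r*np.cos(t),zc+r*np.sin(t)] for x in(x0,x1) for t in a])
def vcyl(r,z0,z1):
    a=np.linspace(0,2*np.pi,24,endpoint=False); return np.array([[r*np.cos(t),r*np.sin(t),z] for z in(z0,z1) for t in a])
def render(parts,p,c):
    m=np.zeros((480,640),np.uint8); big=np.zeros((1920,2560),np.uint8)
    for q in hulls(parts,p):
        u=((w2p(q,c)+.5)*4-.5)
        cv2.fillConvexPoly(big,cv2.convexHull(np.round(u*16).astype(np.int32)),1,shift=4)
    return big
def fit(parts,obs,p0):  # obs: list of (cam,mask)
    obs=[(c,cv2.resize(m.astype(np.uint8),(2560,1920),interpolation=cv2.INTER_NEAREST)) for c,m in obs]
    def f(p):
        e=0
        for c,m in obs:
            r=render(parts,p,c); e+=1-(r&m).sum()/max(1,(r|m).sum())
        return e/len(obs)
    S=np.array([p0]+[np.add(p0,d) for d in([.02,0,0],[0,.02,0],[0,0,.15])])
    r=minimize(f,p0,method="Nelder-Mead",options=dict(initial_simplex=S,xatol=2e-4,fatol=1e-4,maxiter=150))
    return r.x,1-r.fun
def near(n,q,px,tol=14):
    l=[m for m in manip.masks_of(n,q) if np.hypot(*(np.array(m["pixel"])-px))<tol]
    return l[0]["mask"] if l else None
POT=[box(0,.1,-.026,.026,0,.064)]; PAD=[box(-.035,.035,-.035,.035,.004,.006)]
CARTON=[box(-.028,.028,-.028,.028,.004,.089)]; TIN=[vcyl(.029,.004,.089)]
BOLT=[cyl(0,.18,.008,.036),cyl(.18,.193,.0145,.036)]
E
cat > m.py <<'E'
from fit import *
cs={n:cam(n) for n in("scene","top")}
# name, query, model, scene px, top px, z, yaw0
J=[("pot","pot",POT,(376,158),(217,249),.03),("pad","pad",PAD,(354,249),(303,214),.006),("carton","carton",CARTON,(386,260),(304,178),.05),
("tin","tin",TIN,(326,218),(299,243),.05),("boltA","bolt1",BOLT,(250,285),(389,255),.036),("boltB","bolt1",BOLT,(265,306),(394,232),.036)]
for k,q,M,a,b,z in J:
    obs=[(cs[n],near(n,q,p)) for n,p in(("scene",a),("top",b))]; obs=[o for o in obs if o[1] is not None]
    g=p2w(b,z,cs["top"]); yaws=[0.,np.pi/2,-np.pi/2] if k[:4]=="bolt" else [0,-.25,.25] if k!="pot" else [1.3,1.9]
    best=None
    for y in yaws:
        d=np.array([np.cos(y),np.sin(y)])*(.095 if k[:4]=="bolt" else .05 if k=="pot" else 0)
        r=fit(M,obs,[g[0]-d[0],g[1]-d[1],y])
        if best is None or r[1]>best[1]: best=r
    print(k,len(obs),best[0].round(4),round(best[1],3))
R=cv2.Rodrigues(np.array(manip.state()["ee_rot"]))[0]; print(R.round(3))
im=cs["scene"][0]
a=cv2.resize(im[130:190,335:415],(480,360),interpolation=cv2.INTER_CUBIC); b=cv2.resize(cs["top"][0][225:275,187:253],(318,240),interpolation=cv2.INTER_CUBIC)
o=np.zeros((360,800,3),np.uint8); o[:,:480]=a; o[:240,482:]=b; save(o,"pics/crop1.png")
E
python3 m.py
```

```text
pot 2 [0.4561 0.2513 1.3338] 0.939
pad 2 [ 0.5779  0.0418 -0.0795] 0.927
carton 2 [ 0.6745  0.0378 -0.249 ] 0.933
tin 2 [ 0.479   0.0499 -0.0489] 0.923
boltA 2 [ 0.4615 -0.1187 -1.7418] 0.852
boltB 2 [ 0.5291 -0.1353 -1.735 ] 0.824
[[ 0.     0.936  0.351]
 [-0.     0.351 -0.936]
 [-1.     0.     0.   ]]
```

View pics/crop1.png

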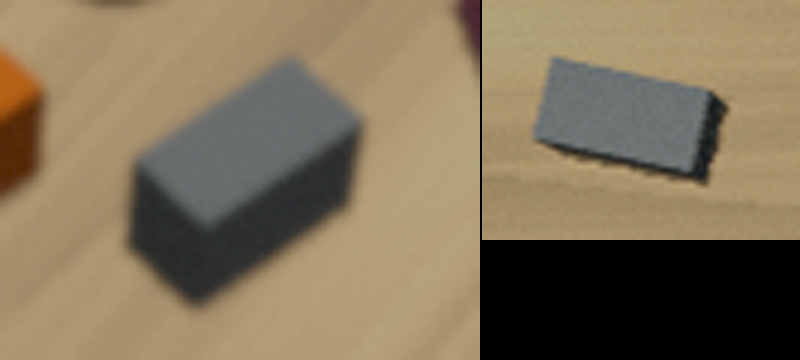

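Run:
```python
from h import *
ims=np.mean([cam("scene")[0].astype(float) for _ in range(6)],0); 
a=ims[150:185,355:398]; a=np.clip((a-20)*3.0,0,255).astype(np.uint8)
tp=np.mean([cam("top")[0].astype(float) for _ in range(6)],0)[232:265,193:240]; tp=np.clip((tp-10)*3,0,255).astype(np.uint8)
o=np.zeros((420,800,3),np.uint8); o[:326,:400]=cv2.resize(a,(400,326),interpolation=cv2.INTER_CUBIC); o[:277,404:798]=cv2.resize(tp,(394,277),interpolation=cv2.INTER_CUBIC); save(o,"pics/crop2.png")
```

```text
(no output)
```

View pics/crop2.png

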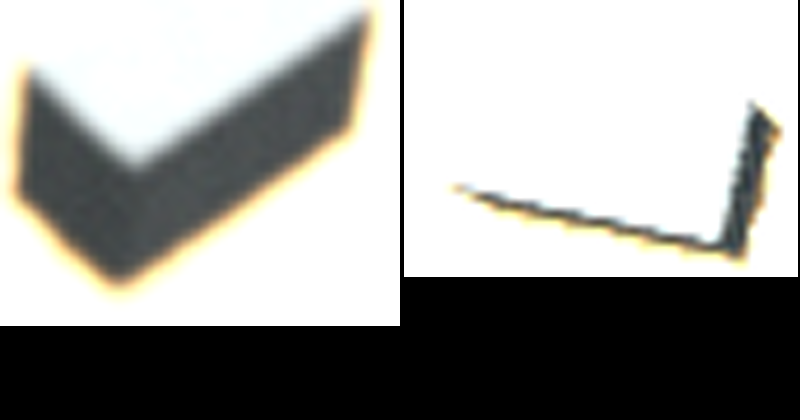

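Run:
```python
from h import *
ims=np.mean([cam("scene")[0].astype(float) for _ in range(8)],0)
o=np.zeros((300,800,3),np.uint8)
for i,(cx,cy) in enumerate([(372,163),(322,147),(427,135)]):
    a=ims[cy-21:cy+21,cx-19:cx+19]; lo=np.percentile(a.mean(2),1); print(lo)
    a=np.clip((a-a.reshape(-1,3).min(0))*7,0,255).astype(np.uint8); o[:290,i*267:i*267+262]=cv2.resize(a,(262,290),interpolation=cv2.INTER_CUBIC)
save(o,"pics/crop3.png")
g=ims.mean(2); print(g[156:182,355:372].round(0).astype(int))
```

```text
42.791666666666664
41.0
54.583333333333336
[[139 130 115 106 106 106 106 106 106 106 106 107 107 107 107 107 108]
 [136 123  99  90  97 103 105 106 106 107 107 107 107 107 107 108 108]
 [134 116  87  72  84  95 102 105 106 107 108 108 108 108 108 108 108]
 [131 111  78  58  65  80  93 102 106 106 107 108 108 108 107 108 108]
 [129 108  74  51  51  63  80  94 102 106 107 107 107 107 107 107 108]
 [127 106  73  48  46  51  63  80  94 102 106 107 107 107 106 107 107]
 [125 102  69  47  44  45  51  64  80  94 103 106 107 107 106 106 106]
 [122  97  65  47  44  43  45  51  63  80  93 101 105 106 106 106 106]
 [120  93  62  46  43  43  44  45  50  61  76  92 101 104 106 105 103]
 [120  91  59  46  43  44  44  42  45  49  59  75  89  98 102 100  94]
 [121  91  58  45  43  44  43  44  43  45  48  59  71  85  92  88  77]
 [123  93  59  45  43  43  44  43  42  43  44  47  54  65  74  70  58]
 [124  91  57  45  43  43  44  43  43  43  43  45  46  51  55  53  48]
 [120  86  53  45  43  43  43  43  44  43  42  42  45  45  46  46  46]
 [119  85  54  45  43  44  44  44  43  43  43  44  43  44  45  45  45]
 [125  96  70  53  46  44  44  44  44  44  43  43  44  44  45  45  46]
 [133 116  95  73  54  45  43  43  44  43  44  43  43  44  45  46  45]
 [141 134 121  99  73  54  46  43  42  43  43  43  43  44  45  46  46]
 [145 143 136 120  98  73  53  45  43  42  43  42  42  44  45  46  47]
 [147 146 142 133 118  95  68  50  45  44  43  44  43  44  45  46  46]
 [148 147 144 140 131 114  89  66  53  46  43  43  43  45  46  46  48]
 [147 146 144 141 137 128 111  92  72  56  47  44  44  45  46  49  55]
 [146 144 142 141 139 136 128 116  98  76  57  47  46  47  51  60  75]
 [145 142 141 140 140 138 137 132 120 101  78  60  54  56  66  83 102]
 [143 142 140 139 139 140 140 139 135 124 105  85  76  79  91 108 122]
 [142 141 140 139 140 140 141 141 141 137 126 114 106 107 117 127 134]]
```

View pics/crop3.png

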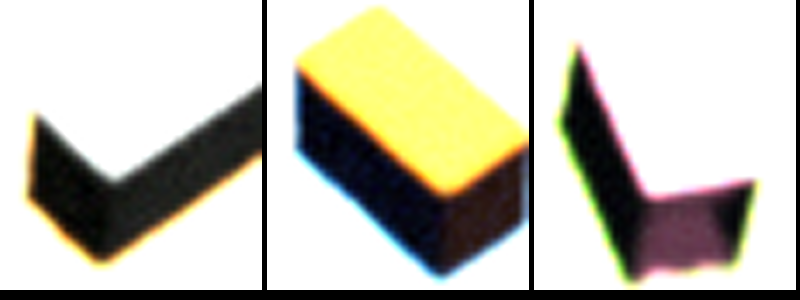

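The visible −y end of the grey pot is uniformly dark (scene px ~(362,170)), with no rim or divider. The pink pot's end does show inner structure. So the grey pot's mouth is at its +y end. Fits look sound: the pad lies midway between carton and tin, and the bolts are about 70 mm apart.

```bash
cat > plan.py <<'E'
from h import *
import sys,json
def plan(wps):
    """wps: list of (x,y,z mm, jaw rad, nrows) ; prints rows in tool axes"""
    s=manip.state(); p=np.array(s["tcp_pos"])*1000; R=cv2.Rodrigues(np.array(s["ee_rot"]))[0]; j=np.arctan2(R[1,2],R[0,2])
    out=[]
    for x,y,z,J,n in wps:
        J=j if J is None else J
        for k in range(n):
            q=p+(np.array([x,y,z])-p)/(n-k); jn=j+(J-j)/(n-k); d=q-p
            zt=np.array([np.cos(j),np.sin(j)]); yt=np.array([-zt[1],zt[0]])  # x down: y = z cross x
            r=dict(dx=round(-d[2]),dy=round(float(d[:2]@yt)),dz=round(float(d[:2]@zt)),yaw=round(j-jn,3)); out.append({a:b for a,b in r.items() if b})
            p=p+np.r_[zt*r["dz"]+yt*r["dy"],-r["dx"]]; j=j-r["yaw"]
    print(s["time"],"start",np.round(s["tcp_pos"],4),"end",p.round(1),round(j,3)); print(json.dumps(out))
if __name__=="__main__": plan(eval(sys.argv[1]))
E
python3 plan.py "[(450,-300,231,None,7),(480,331,170,-.237,13)]"
```

```text
2.6 start [ 0.2195 -0.5852  0.2313] end [480.1 330.4 170.3] -0.237
[{"dy": 45, "dz": -27}, {"dy": 45, "dz": -27}, {"dy": 45, "dz": -26}, {"dy": 45, "dz": -27}, {"dy": 45, "dz": -26}, {"dy": 45, "dz": -27}, {"dy": 46, "dz": -26}, {"dx": 5, "dy": 19, "dz": -45, "yaw": -0.075}, {"dx": 5, "dy": 23, "dz": -43, "yaw": -0.075}, {"dx": 5, "dy": 26, "dz": -41, "yaw": -0.075}, {"dx": 5, "dy": 29, "dz": -39, "yaw": -0.075}, {"dx": 5, "dy": 31, "dz": -37, "yaw": -0.075}, {"dx": 5, "dy": 34, "dz": -35, "yaw": -0.075}, {"dx": 4, "dy": 37, "dz": -32, "yaw": -0.075}, {"dx": 5, "dy": 39, "dz": -29, "yaw": -0.075}, {"dx": 4, "dy": 41, "dz": -26, "yaw": -0.075}, {"dx": 5, "dy": 43, "dz": -23, "yaw": -0.075}, {"dx": 4, "dy": 44, "dz": -20, "yaw": -0.075}, {"dx": 5, "dy": 46, "dz": -16, "yaw": -0.075}, {"dx": 4, "dy": 46, "dz": -12, "yaw": -0.075}]
```

Emit:
drive_tool(steps=[{"dy":45,"dz":-27},{"dy":45,"dz":-27},{"dy":45,"dz":-26},{"dy":45,"dz":-27},{"dy":45,"dz":-26},{"dy":45,"dz":-27},{"dy":46,"dz":-26},{"dx":5,"dy":19,"dz":-45,"yaw":-0.075},{"dx":5,"dy":23,"dz":-43,"yaw":-0.075},{"dx":5,"dy":26,"dz":-41,"yaw":-0.075},{"dx":5,"dy":29,"dz":-39,"yaw":-0.075},{"dx":5,"dy":31,"dz":-37,"yaw":-0.075}], hand=0, newtons=25)

```text
invalid input at $.steps[0]: expected keys dx, dy, dz, yaw
```

Emit:
drive_tool(steps=[{"dx":5,"dy":34,"dz":-35,"yaw":-0.075},{"dx":4,"dy":37,"dz":-32,"yaw":-0.075},{"dx":5,"dy":39,"dz":-29,"yaw":-0.075},{"dx":4,"dy":41,"dz":-26,"yaw":-0.075},{"dx":5,"dy":43,"dz":-23,"yaw":-0.075},{"dx":4,"dy":44,"dz":-20,"yaw":-0.075},{"dx":5,"dy":46,"dz":-16,"yaw":-0.075},{"dx":4,"dy":46,"dz":-12,"yaw":-0.075},{"dx":0},{"dx":0}])

```text
invalid input at $.steps[8]: expected keys dx, dy, dz, yaw
```

```bash
python3 - <<'E'
from h import *
s=manip.state(); print(s["tcp_pos"],s["time"],np.round(s["joint_pos"],2))
c=cam("top"); d=cam("scene"); o=np.hstack([cv2.resize(c[0][180:330,120:320],(400,300)),cv2.resize(d[0][60:210,280:480],(400,300))]); save(o,"pics/pot1.png")
E
python3 plan.py "[(475.5,331,10,-.237,7)]"
```

```text
[ 0.21949704 -0.58518186  0.23133742] 2.6 [-1.23  0.42  1.63  0.    1.09 -0.02]
2.7 start [ 0.2195 -0.5852  0.2313] end [475.8 331.1  10.3] -0.237
[{"dx": 32, "dy": 80, "dz": -110, "yaw": -0.139}, {"dx": 32, "dy": 95, "dz": -97, "yaw": -0.139}, {"dx": 31, "dy": 107, "dz": -84, "yaw": -0.139}, {"dx": 32, "dy": 118, "dz": -68, "yaw": -0.14}, {"dx": 31, "dy": 126, "dz": -51, "yaw": -0.139}, {"dx": 32, "dy": 132, "dz": -32, "yaw": -0.14}, {"dx": 31, "dy": 135, "dz": -14, "yaw": -0.139}]
```

View pics/pot1.png

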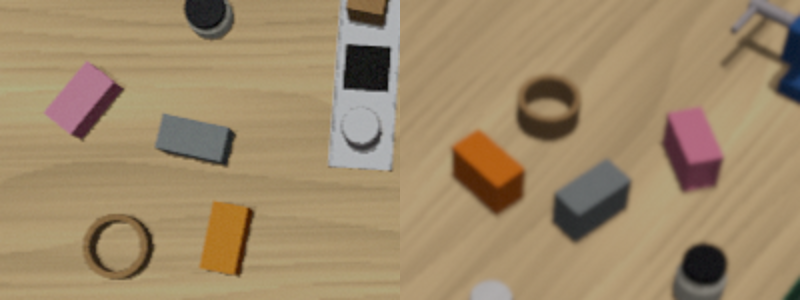

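All four keys are required in every row, so I'll send full rows.

```bash
sed -i 's/out.append({a:b for a,b in r.items() if b})/out.append(r)/' plan.py
```

Emit:
drive_tool(steps=[{"dx":0,"dy":45,"dz":-27,"yaw":0},{"dx":0,"dy":45,"dz":-27,"yaw":0},{"dx":0,"dy":45,"dz":-26,"yaw":0},{"dx":0,"dy":45,"dz":-27,"yaw":0},{"dx":0,"dy":45,"dz":-26,"yaw":0},{"dx":0,"dy":45,"dz":-27,"yaw":0},{"dx":0,"dy":46,"dz":-26,"yaw":0},{"dx":5,"dy":19,"dz":-45,"yaw":-0.075},{"dx":5,"dy":23,"dz":-43,"yaw":-0.075},{"dx":5,"dy":26,"dz":-41,"yaw":-0.075},{"dx":5,"dy":29,"dz":-39,"yaw":-0.075},{"dx":5,"dy":31,"dz":-37,"yaw":-0.075}], hand=0, newtons=25)

```text
time: 4.2
tcp_pos: [0.4623, -0.0558, 0.2065]
ee_rot: [0.652, 1.47, -0.652]
wrist_force: [0.3, 0.5, -0.4]
finger_gap: 1.002
```

Emit:
drive_tool(steps=[{"dx":5,"dy":34,"dz":-35,"yaw":-0.075},{"dx":4,"dy":37,"dz":-32,"yaw":-0.075},{"dx":5,"dy":39,"dz":-29,"yaw":-0.075},{"dx":4,"dy":41,"dz":-26,"yaw":-0.075},{"dx":5,"dy":43,"dz":-23,"yaw":-0.075},{"dx":4,"dy":44,"dz":-20,"yaw":-0.075},{"dx":5,"dy":46,"dz":-16,"yaw":-0.075},{"dx":4,"dy":46,"dz":-12,"yaw":-0.075},{"dx":0,"dy":0,"dz":0,"yaw":0}])

```text
time: 5.32
tcp_pos: [0.4801, 0.3333, 0.1701]
ee_rot: [0.184, 1.562, -0.182]
wrist_force: [-0.1, -1.3, 0.4]
finger_gap: 0.998
```

```bash
python3 - <<'E'
from h import *
s=manip.state(); print(s["tcp_pos"],s["time"],np.round(s["joint_pos"],2))
c=cam("top"); d=cam("scene"); o=np.hstack([cv2.resize(c[0][180:330,120:320],(400,300)),cv2.resize(d[0][60:210,280:480],(400,300))]); save(o,"pics/pot2.png")
E
python3 plan.py "[(475.5,331,10,-.237,6)]"
```

```text
[0.48013827 0.3333198  0.17008335] 5.325 [0.59 0.44 1.77 0.   0.93 0.82]
5.425 start [0.4797 0.3303 0.17  ] end [475.8 331.3  10. ] -0.237
[{"dx": 27, "dy": 0, "dz": -1, "yaw": 0.0}, {"dx": 27, "dy": 0, "dz": -1, "yaw": 0.0}, {"dx": 27, "dy": 0, "dz": -1, "yaw": 0.0}, {"dx": 26, "dy": 0, "dz": 0, "yaw": 0.0}, {"dx": 27, "dy": 0, "dz": -1, "yaw": 0.0}, {"dx": 26, "dy": 0, "dz": 0, "yaw": 0.0}]
```

View pics/pot2.png

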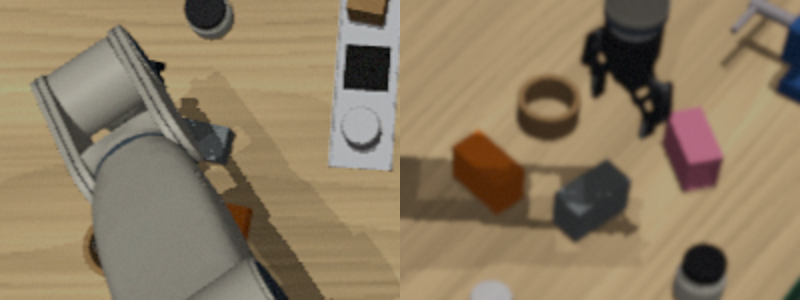

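Emit:
drive_tool(steps=[{"dx":27,"dy":0,"dz":-1,"yaw":0},{"dx":27,"dy":0,"dz":-1,"yaw":0},{"dx":27,"dy":0,"dz":-1,"yaw":0},{"dx":26,"dy":0,"dz":0,"yaw":0},{"dx":27,"dy":0,"dz":-1,"yaw":0},{"dx":26,"dy":0,"dz":0,"yaw":0},{"dx":0,"dy":0,"dz":0,"yaw":0}])

```text
time: 6.3
tcp_pos: [0.4751, 0.3291, 0.009]
ee_rot: [0.186, 1.566, -0.19]
wrist_force: [0.1, 0.2, 0.8]
finger_gap: 1.0
```

Emit:
drive_tool(steps=[{"dx":0,"dy":0,"dz":0,"yaw":0},{"dx":0,"dy":0,"dz":0,"yaw":0},{"dx":0,"dy":0,"dz":0,"yaw":0},{"dx":0,"dy":0,"dz":0,"yaw":0},{"dx":0,"dy":0,"dz":0,"yaw":0}], hand=255, newtons=25)

```text
time: 6.92
tcp_pos: [0.477, 0.3316, 0.0118]
ee_rot: [0.187, 1.561, -0.185]
wrist_force: [-0.2, -2.7, 6.9]
finger_gap: 0.6
```

Emit:
drive_tool(steps=[{"dx":-7,"dy":-3,"dz":0,"yaw":0},{"dx":-7,"dy":-4,"dz":0,"yaw":0},{"dx":-6,"dy":-4,"dz":0,"yaw":0},{"dx":-6,"dy":-5,"dz":0,"yaw":0},{"dx":-6,"dy":-5,"dz":0,"yaw":0},{"dx":-5,"dy":-6,"dz":0,"yaw":0},{"dx":-8,"dy":-13,"dz":0,"yaw":0},{"dx":-6,"dy":-14,"dz":0,"yaw":0},{"dx":0,"dy":0,"dz":0,"yaw":0}])

```text
time: 8.05
tcp_pos: [0.4631, 0.2776, 0.0618]
ee_rot: [0.187, 1.563, -0.187]
wrist_force: [0.1, 0.5, -7.1]
finger_gap: 0.605
```

```bash
cat > look.py <<'E'
from h import *
import sys
n,f,x0,x1,y0,y1=sys.argv[1],sys.argv[2],*map(int,sys.argv[3:7])
c=cam(n)[0][y0:y1,x0:x1]; s=min(800/(x1-x0),600/(y1-y0)); save(c,f"pics/{f}.png",s)
st=manip.state(); print(st["time"],np.round(st["tcp_pos"],4),np.round(st["wrist_force"],1),st["finger_gap"])
E
python3 look.py scene pot3 300 460 90 210
```

```text
8.1 [0.4636 0.2783 0.0617] [ 0.3 -0.3 -6.4] 0.6070832202480332
```

View pics/pot3.png

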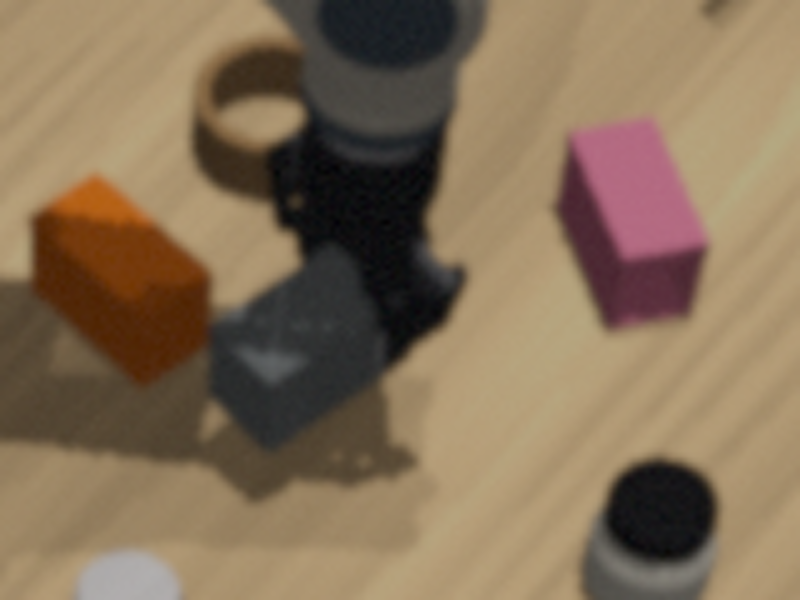

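Emit:
drive_tool(steps=[{"dx":0,"dy":0,"dz":0,"yaw":0},{"dx":0,"dy":0,"dz":0,"yaw":0},{"dx":-40,"dy":0,"dz":0,"yaw":0},{"dx":0,"dy":0,"dz":0,"yaw":0},{"dx":0,"dy":0,"dz":0,"yaw":0}], hand=255, newtons=20)

```text
time: 8.72
tcp_pos: [0.4632, 0.2788, 0.1006]
ee_rot: [0.186, 1.563, -0.186]
wrist_force: [-0.6, 0.1, -7.0]
finger_gap: 0.61
```

```bash
python3 look.py scene pot4 300 460 90 210
```

```text
8.775 [0.4628 0.2786 0.1002] [ 0.5  0.3 -7.2] 0.6048376494075591
```

View pics/pot4.png

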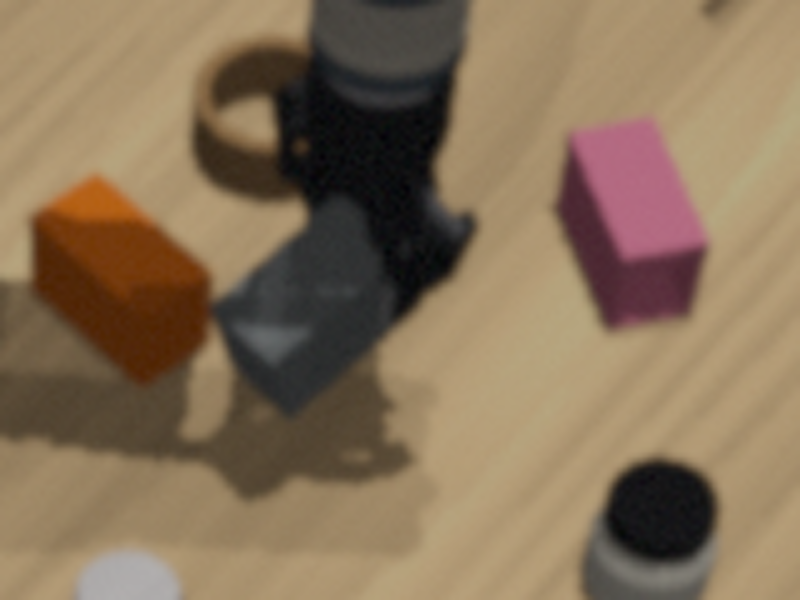

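Emit:
drive_tool(steps=[{"dx":-60,"dy":0,"dz":0,"yaw":0},{"dx":55,"dy":0,"dz":0,"yaw":0},{"dx":-60,"dy":0,"dz":0,"yaw":0},{"dx":55,"dy":0,"dz":0,"yaw":0},{"dx":-60,"dy":0,"dz":0,"yaw":0},{"dx":55,"dy":0,"dz":0,"yaw":0},{"dx":-60,"dy":0,"dz":0,"yaw":0},{"dx":0,"dy":0,"dz":0,"yaw":0}])

```text
time: 9.78
tcp_pos: [0.4647, 0.2795, 0.1751]
ee_rot: [0.186, 1.563, -0.186]
wrist_force: [1.6, 1.1, -6.2]
finger_gap: 0.607
```

```bash
python3 look.py scene pot5 280 440 60 180
```

```text
9.825 [0.464  0.2792 0.1753] [-1.4 -0.1 -7.2] 0.6022878000068936
```

View pics/pot5.png

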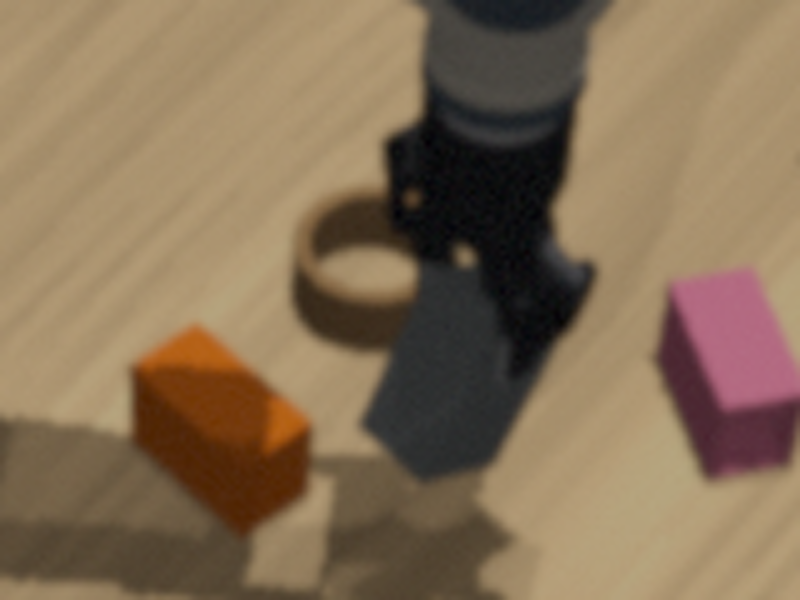

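Emit:
drive_tool(steps=[{"dx":55,"dy":0,"dz":0,"yaw":0},{"dx":-60,"dy":0,"dz":0,"yaw":0},{"dx":55,"dy":0,"dz":0,"yaw":0},{"dx":-60,"dy":0,"dz":0,"yaw":0},{"dx":55,"dy":0,"dz":0,"yaw":0},{"dx":-60,"dy":0,"dz":0,"yaw":0},{"dx":0,"dy":0,"dz":0,"yaw":0}])

```text
time: 10.7
tcp_pos: [0.4648, 0.2796, 0.1917]
ee_rot: [0.187, 1.561, -0.185]
wrist_force: [1.3, -0.7, -6.3]
finger_gap: 0.608
```

```bash
python3 look.py scene pot6 280 440 60 180
```

```text
10.75 [0.464  0.2791 0.1916] [ 0.5  0.1 -7.6] 0.6036285168294093
```

View pics/pot6.png

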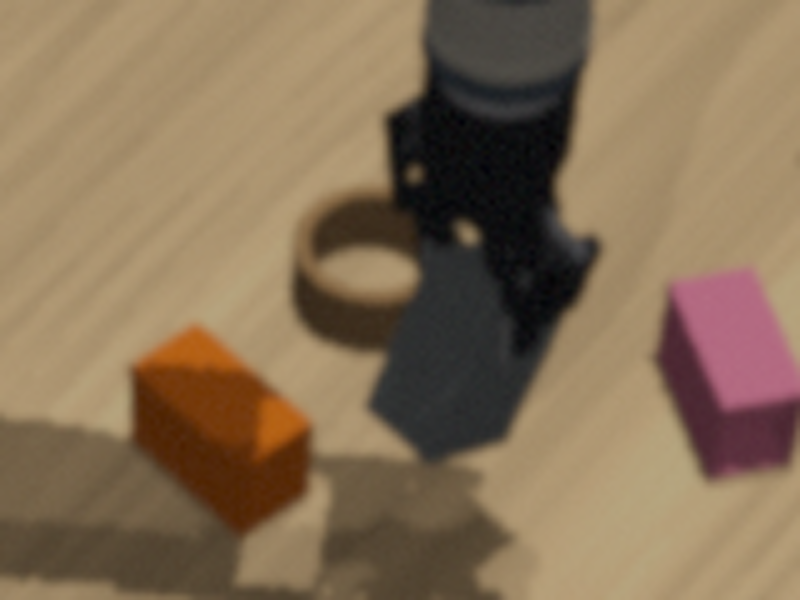

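```bash
cat > tilt.py <<'E'
from fit import *
def pred(g,a,t,c):  # g grip point world, a heading of mouth dir, t elevation; floor corners px
    u=np.array([np.cos(a)*np.cos(t),np.sin(a)*np.cos(t),np.sin(t)]); w=np.array([np.sin(a),-np.cos(a),0]); v=np.cross(u,w)
    return w2p([g-.082*u+sy*.026*w+sz*.032*v for sy,sz in((1,1),(1,-1),(-1,-1),(-1,1))],c)
if __name__=="__main__":
    c=cam("scene"); s=manip.state(); g=np.array(s["tcp_pos"])+[0,0,.023]
    for d in range(40,91,10): print(d,pred(g,1.334,np.radians(d),c).round(0).tolist())
E
python3 tilt.py
```

```text
40 [[367.0, 153.0], [357.0, 148.0], [343.0, 136.0], [354.0, 141.0]]
50 [[371.0, 152.0], [358.0, 151.0], [345.0, 139.0], [358.0, 140.0]]
60 [[375.0, 150.0], [360.0, 152.0], [347.0, 140.0], [362.0, 138.0]]
70 [[380.0, 147.0], [363.0, 153.0], [350.0, 141.0], [367.0, 136.0]]
80 [[384.0, 144.0], [366.0, 153.0], [354.0, 141.0], [371.0, 133.0]]
90 [[388.0, 140.0], [370.0, 152.0], [357.0, 140.0], [375.0, 129.0]]
```

Emit:
drive_tool(steps=[{"dx":31,"dy":0,"dz":0,"yaw":0},{"dx":31,"dy":0,"dz":0,"yaw":0},{"dx":31,"dy":0,"dz":0,"yaw":0},{"dx":31,"dy":0,"dz":0,"yaw":0},{"dx":1,"dy":-4,"dz":0,"yaw":0},{"dx":1,"dy":-4,"dz":0,"yaw":0},{"dx":1,"dy":-4,"dz":0,"yaw":0},{"dx":2,"dy":-4,"dz":0,"yaw":0},{"dx":2,"dy":-4,"dz":0,"yaw":0},{"dx":2,"dy":0,"dz":0,"yaw":0},{"dx":0,"dy":0,"dz":0,"yaw":0}])

```text
time: 12.18
tcp_pos: [0.4593, 0.2592, 0.0621]
ee_rot: [0.186, 1.561, -0.185]
wrist_force: [-9.6, -6.0, 36.7]
finger_gap: 0.604
```

```bash
python3 look.py scene pot7 280 440 90 210;python3 plan.py "[(459,258,130,None,2),(578,42.5,140,-.065,5),(578,42.5,80,-.065,3)]"
```

```text
12.225 [0.4593 0.2592 0.0621] [-8.3 -7.  37. ] 0.6084269199891332
12.225 start [0.4593 0.2592 0.0621] end [577.7  42.   80.1] -0.065
[{"dx": -34, "dy": -1, "dz": 0, "yaw": 0.0}, {"dx": -34, "dy": 0, "dz": 0, "yaw": 0.0}, {"dx": -2, "dy": -36, "dz": 33, "yaw": -0.034}, {"dx": -2, "dy": -38, "dz": 32, "yaw": -0.034}, {"dx": -2, "dy": -38, "dz": 31, "yaw": -0.035}, {"dx": -2, "dy": -40, "dz": 29, "yaw": -0.034}, {"dx": -2, "dy": -41, "dz": 28, "yaw": -0.035}, {"dx": 20, "dy": 0, "dz": 0, "yaw": 0.0}, {"dx": 20, "dy": 0, "dz": 0, "yaw": 0.0}, {"dx": 20, "dy": 0, "dz": 0, "yaw": 0.0}]
```

View pics/pot7.png

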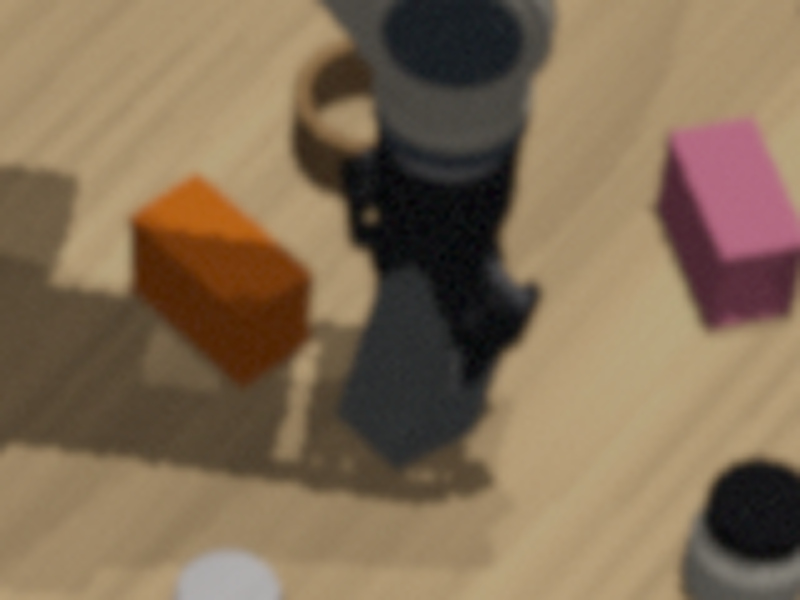

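Emit:
drive_tool(steps=[{"dx":-10,"dy":0,"dz":0,"yaw":0},{"dx":-45,"dy":0,"dz":0,"yaw":0},{"dx":-45,"dy":0,"dz":0,"yaw":0},{"dx":0,"dy":-36,"dz":33,"yaw":-0.034},{"dx":0,"dy":-38,"dz":32,"yaw":-0.034},{"dx":0,"dy":-38,"dz":31,"yaw":-0.035},{"dx":0,"dy":-40,"dz":29,"yaw":-0.034},{"dx":0,"dy":-41,"dz":28,"yaw":-0.035},{"dx":0,"dy":0,"dz":0,"yaw":0},{"dx":0,"dy":0,"dz":0,"yaw":0}])

```text
time: 13.48
tcp_pos: [0.5764, 0.0429, 0.1576]
ee_rot: [0.052, 1.572, -0.052]
wrist_force: [0.0, -0.6, -6.7]
finger_gap: 0.606
```

```bash
python3 look.py scene pot8 280 440 140 260;python3 plan.py "[(578,42.5,80,-.065,4)]"
python3 - <<'E'
from tilt import *
c=cam("scene"); s=manip.state(); g=np.array(s["tcp_pos"])+[0,0,.023]
for d in(70,75,80,85,90,95): print(d,((pred(g,1.506,np.radians(d),c)-[280,140])*5).round(0).tolist())
E
```

```text
13.525 [0.5763 0.0435 0.1577] [-0.4  0.6 -6.1] 0.608230764691264
13.525 start [0.5763 0.0435 0.1577] end [578.2  42.4  79.7] -0.065
[{"dx": 19, "dy": 0, "dz": 0, "yaw": -0.0}, {"dx": 20, "dy": 0, "dz": 1, "yaw": -0.0}, {"dx": 19, "dy": 0, "dz": 0, "yaw": -0.0}, {"dx": 20, "dy": -1, "dz": 1, "yaw": -0.0}]
70 [[418.0, 469.0], [343.0, 524.0], [262.0, 464.0], [338.0, 412.0]]
75 [[428.0, 459.0], [351.0, 521.0], [270.0, 462.0], [348.0, 401.0]]
80 [[438.0, 448.0], [359.0, 517.0], [278.0, 458.0], [358.0, 391.0]]
85 [[447.0, 436.0], [367.0, 512.0], [286.0, 453.0], [367.0, 380.0]]
90 [[457.0, 424.0], [376.0, 506.0], [295.0, 448.0], [377.0, 368.0]]
95 [[466.0, 412.0], [385.0, 499.0], [305.0, 441.0], [386.0, 356.0]]
```

View pics/pot8.png

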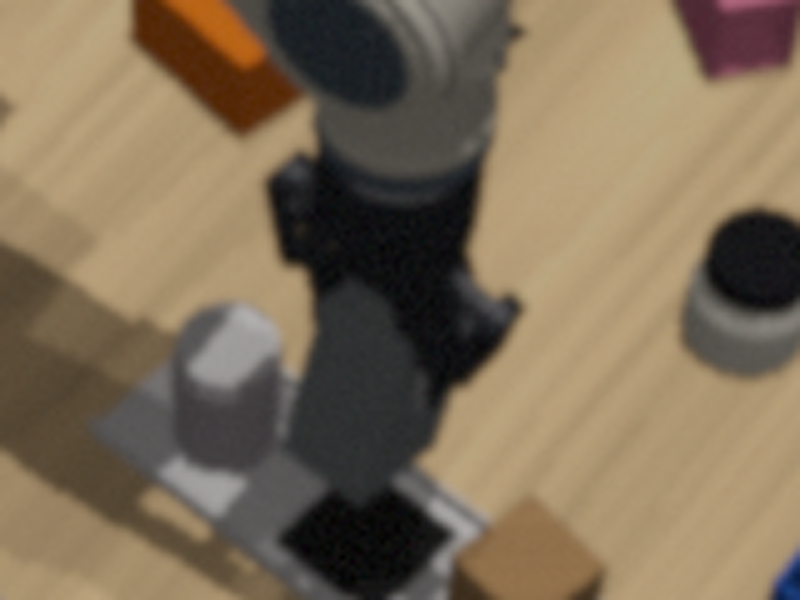

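Emit:
drive_tool(steps=[{"dx":21,"dy":3,"dz":1,"yaw":0},{"dx":21,"dy":3,"dz":0,"yaw":0},{"dx":21,"dy":1,"dz":1,"yaw":0},{"dx":18,"dy":0,"dz":0,"yaw":0},{"dx":4,"dy":0,"dz":0,"yaw":0},{"dx":0,"dy":0,"dz":0,"yaw":0}])

```text
time: 14.32
tcp_pos: [0.5799, 0.0503, 0.0734]
ee_rot: [0.051, 1.57, -0.051]
wrist_force: [0.2, 0.5, -6.1]
finger_gap: 0.603
```

```bash
python3 look.py scene pot9 280 440 140 260
```

```text
14.375 [0.5803 0.0502 0.0738] [-0.1 -0.2 -7. ] 0.6050242387160046
```

View pics/pot9.png

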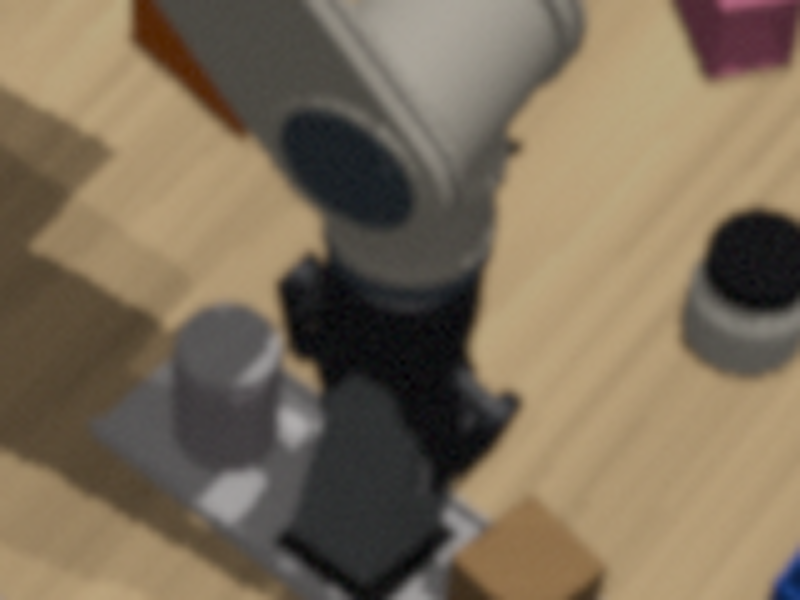

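Emit:
drive_tool(steps=[{"dx":3,"dy":0,"dz":-2,"yaw":0},{"dx":3,"dy":-1,"dz":0,"yaw":0},{"dx":2,"dy":-2,"dz":0,"yaw":0},{"dx":1,"dy":-2,"dz":0,"yaw":0},{"dx":0,"dy":0,"dz":0,"yaw":0}])

```text
time: 15.0
tcp_pos: [0.5783, 0.0449, 0.0672]
ee_rot: [0.051, 1.568, -0.051]
wrist_force: [-6.5, -2.1, 18.5]
finger_gap: 0.606
```

```bash
python3 look.py scene pot10 280 440 140 260
```

```text
15.05 [0.5784 0.0449 0.0672] [-6.9 -2.6 19.2] 0.6061146404280535
```

View pics/pot10.png

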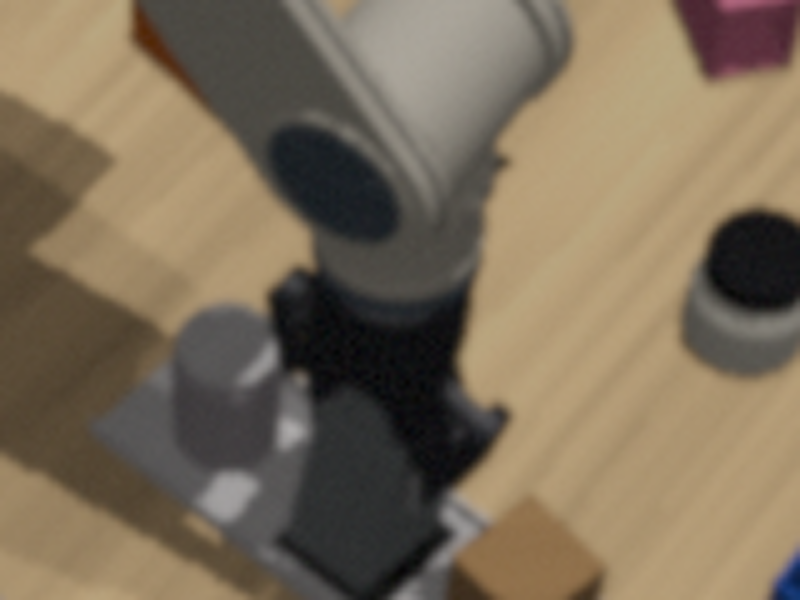

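Emit:
drive_tool(steps=[{"dx":0,"dy":-1,"dz":0,"yaw":0},{"dx":0,"dy":0,"dz":0,"yaw":0},{"dx":0,"dy":0,"dz":0,"yaw":0}], hand=66)

```text
time: 15.42
tcp_pos: [0.5778, 0.0443, 0.0644]
ee_rot: [0.051, 1.57, -0.051]
wrist_force: [-0.8, 0.6, 1.0]
finger_gap: 0.745
```

Emit:
drive_tool(steps=[{"dx":-30,"dy":0,"dz":0,"yaw":0},{"dx":-50,"dy":0,"dz":0,"yaw":0},{"dx":-55,"dy":0,"dz":0,"yaw":0},{"dx":-20,"dy":-50,"dz":-10,"yaw":0},{"dx":0,"dy":-58,"dz":-15,"yaw":0},{"dx":0,"dy":-58,"dz":-15,"yaw":0},{"dx":0,"dy":-58,"dz":-15,"yaw":0}], hand=66)

```text
time: 16.3
tcp_pos: [0.5075, -0.1773, 0.2195]
ee_rot: [0.051, 1.57, -0.051]
wrist_force: [0.2, -0.5, 0.1]
finger_gap: 0.741
```

```bash
cat > chk.py <<'E'
from fit import *
cs={n:cam(n) for n in("scene","top")}
a=cs["scene"][0][180:290,290:430]; b=cs["top"][0][165:255,250:360]
o=np.zeros((320,800,3),np.uint8); o[:314,:400]=cv2.resize(a,(400,314),interpolation=cv2.INTER_CUBIC); o[:,405:796]=cv2.resize(b,(391,320),interpolation=cv2.INTER_CUBIC); save(o,"pics/pot11.png")
UP=[box(-.026,.026,-.032,.032,.006,.106)]
obs=[]
for n,p in(("scene",(352,232)),("top",(305,213))):
    l=manip.masks_of(n,"pot"); print(n,[(m["pixel"],round(m["confidence"],2),int(m["mask"].sum())) for m in l])
    k=[m for m in l if np.hypot(*(np.array(m["pixel"])-p))<16]
    if k: obs.append((cs[n],k[0]["mask"]))
for o in [obs]+[[x] for x in obs]:
    if o: print(fit(UP,o,[.578,.042,-.06]))
print(manip.state()["tcp_pos"],manip.state()["time"],manip.state()["finger_gap"])
E
python3 chk.py
```

```text
scene [([424.4, 135.2], 0.8, 899), ([325.6, 146.5], 0.63, 1035), ([351.9, 234.2], 0.61, 1048)]
top [([232.5, 300.0], 0.76, 678), ([304.4, 211.7], 0.73, 527), ([162.7, 228.2], 0.71, 781)]
(array([ 0.57607124,  0.03587214, -0.05037506]), np.float64(0.9404677350387041))
(array([ 0.57499587,  0.03599194, -0.05280856]), np.float64(0.9495342058638624))
(array([ 0.57684929,  0.03652116, -0.05142945]), np.float64(0.9481841313902383))
[ 0.50775493 -0.17668361  0.21922758] 16.5 0.7391663501433998
```

View pics/pot11.png

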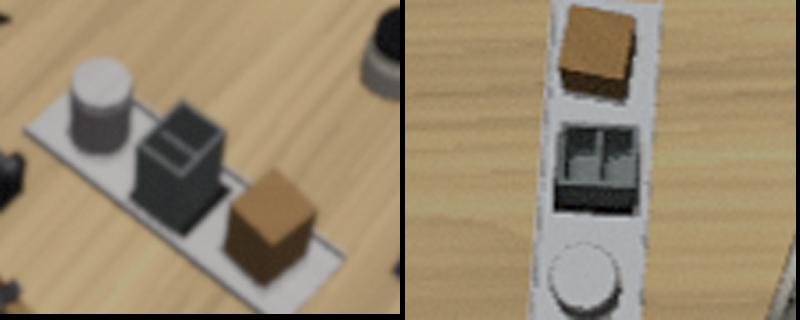

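The pot is upright with its mouth up, bays side by side along y. It sits 6 mm off the pad centre, towards −y, so I'll re-grip and centre it.

```bash
python3 plan.py "[(576,36,175,-.055,5),(576,36,72,-.055,5)]"
```

```text
16.5 start [ 0.5078 -0.1767  0.2192] end [576.2  36.4  72.2] -0.055
[{"dx": 9, "dy": 43, "dz": 11, "yaw": -0.003}, {"dx": 9, "dy": 43, "dz": 11, "yaw": -0.002}, {"dx": 9, "dy": 44, "dz": 11, "yaw": -0.003}, {"dx": 9, "dy": 43, "dz": 11, "yaw": -0.002}, {"dx": 8, "dy": 44, "dz": 11, "yaw": -0.003}, {"dx": 21, "dy": 0, "dz": 0, "yaw": 0.0}, {"dx": 21, "dy": 0, "dz": 0, "yaw": 0.0}, {"dx": 20, "dy": 0, "dz": 0, "yaw": 0.0}, {"dx": 21, "dy": 0, "dz": 0, "yaw": 0.0}, {"dx": 20, "dy": 0, "dz": 0, "yaw": 0.0}]
```

Emit:
drive_tool(steps=[{"dx":9,"dy":43,"dz":11,"yaw":-0.003},{"dx":9,"dy":43,"dz":11,"yaw":-0.002},{"dx":9,"dy":44,"dz":11,"yaw":-0.003},{"dx":9,"dy":43,"dz":11,"yaw":-0.002},{"dx":8,"dy":44,"dz":11,"yaw":-0.003},{"dx":0,"dy":0,"dz":0,"yaw":0},{"dx":21,"dy":0,"dz":0,"yaw":0},{"dx":21,"dy":0,"dz":0,"yaw":0},{"dx":20,"dy":0,"dz":0,"yaw":0},{"dx":21,"dy":0,"dz":0,"yaw":0},{"dx":20,"dy":0,"dz":0,"yaw":0},{"dx":0,"dy":0,"dz":0,"yaw":0}])

```text
time: 18.0
tcp_pos: [0.5746, 0.0378, 0.0711]
ee_rot: [0.04, 1.574, -0.041]
wrist_force: [0.2, 0.0, -0.7]
finger_gap: 0.744
```

Emit:
drive_tool(steps=[{"dx":0,"dy":0,"dz":0,"yaw":0},{"dx":0,"dy":0,"dz":0,"yaw":0},{"dx":0,"dy":0,"dz":0,"yaw":0},{"dx":-4,"dy":0,"dz":0,"yaw":0},{"dx":0,"dy":2,"dz":1,"yaw":0},{"dx":0,"dy":3,"dz":1,"yaw":0},{"dx":0,"dy":0,"dz":0,"yaw":0}], hand=255, newtons=35)

```text
time: 18.88
tcp_pos: [0.5782, 0.0428, 0.0761]
ee_rot: [0.041, 1.571, -0.041]
wrist_force: [-0.1, 0.6, -7.1]
finger_gap: 0.605
```

Emit:
drive_tool(steps=[{"dx":2,"dy":0,"dz":0,"yaw":0},{"dx":3,"dy":0,"dz":0,"yaw":0},{"dx":0,"dy":0,"dz":0,"yaw":0}])

```text
time: 19.25
tcp_pos: [0.5792, 0.0426, 0.0723]
ee_rot: [0.041, 1.569, -0.041]
wrist_force: [-1.2, 0.5, 3.9]
finger_gap: 0.603
```

Emit:
drive_tool(steps=[{"dx":0,"dy":0,"dz":0,"yaw":0},{"dx":0,"dy":0,"dz":0,"yaw":0},{"dx":0,"dy":0,"dz":0,"yaw":0},{"dx":-40,"dy":0,"dz":0,"yaw":0},{"dx":-55,"dy":0,"dz":0,"yaw":0},{"dx":-50,"dy":0,"dz":0,"yaw":0},{"dx":-20,"dy":-50,"dz":-10,"yaw":0},{"dx":0,"dy":-58,"dz":-15,"yaw":0},{"dx":0,"dy":-58,"dz":-15,"yaw":0},{"dx":0,"dy":-58,"dz":-15,"yaw":0}], hand=66)

```text
time: 20.5
tcp_pos: [0.511, -0.1799, 0.2366]
ee_rot: [0.04, 1.57, -0.041]
wrist_force: [0.6, -0.8, 0.1]
finger_gap: 0.744
```

```bash
python3 chk.py; python3 plan.py "[(430,-302.5,120,-.17,4)]"
```

```text
scene [([425.8, 133.3], 0.97, 975), ([324.5, 144.8], 0.86, 932), ([352.0, 234.4], 0.68, 1095)]
top [([301.5, 212.6], 0.69, 509), ([161.2, 230.3], 0.65, 811), ([233.3, 300.3], 0.57, 724)]
(array([ 0.5780499 ,  0.04102349, -0.06811638]), np.float64(0.9466692751794944))
(array([ 0.57724579,  0.04076797, -0.07984177]), np.float64(0.9692281728172817))
(array([ 0.57916338,  0.04160804, -0.06063347]), np.float64(0.9417203042715038))
[ 0.51123168 -0.17934012  0.23630961] 20.7 0.7378294550764318
20.7 start [ 0.5112 -0.1793  0.2363] end [ 429.8 -302.   120.3] -0.17
[{"dx": 29, "dy": -32, "dz": -19, "yaw": 0.029}, {"dx": 29, "dy": -32, "dz": -18, "yaw": 0.029}, {"dx": 29, "dy": -33, "dz": -16, "yaw": 0.029}, {"dx": 29, "dy": -33, "dz": -16, "yaw": 0.028}]
```

View pics/pot11.png

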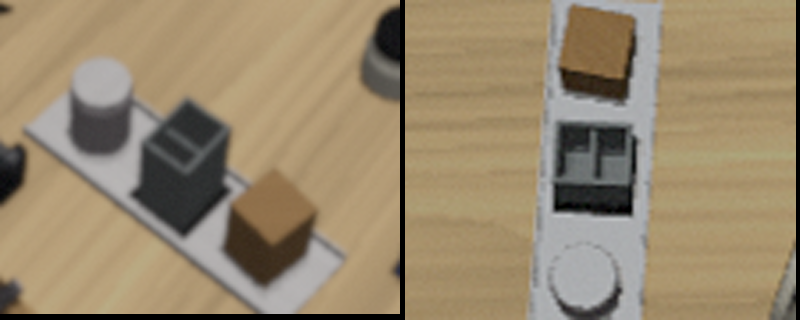

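Emit:
drive_tool(steps=[{"dx":29,"dy":-32,"dz":-19,"yaw":0.029},{"dx":29,"dy":-32,"dz":-18,"yaw":0.029},{"dx":29,"dy":-33,"dz":-16,"yaw":0.029},{"dx":29,"dy":-35,"dz":-16,"yaw":0.028},{"dx":0,"dy":0,"dz":0,"yaw":0}], hand=112, newtons=20)

```text
time: 21.32
tcp_pos: [0.4287, -0.3026, 0.1182]
ee_rot: [0.134, 1.571, -0.13]
wrist_force: [0.3, 0.5, 0.1]
finger_gap: 0.563
```

```bash
python3 look.py scene b1 180 340 230 350
python3 - <<'E'
from h import *
c=cam("scene"); print(((w2p([[.4294,-.3049,.036],[.4615,-.1187,.036],[.4981,-.3218,.036]],c)-[180,230])*5).round(0).tolist())
E
python3 plan.py "[(429.4,-304.9,14,-.17,5)]"
```

```text
21.375 [ 0.4301 -0.3024  0.1195] [0.3 0.1 0.2] 0.5622158952775513
[[205.0, 380.0], [500.0, 151.0], [288.0, 486.0]]
21.425 start [ 0.4309 -0.3024  0.1203] end [ 429.5 -305.1   14.3] -0.17
[{"dx": 21, "dy": -1, "dz": 0, "yaw": 0.001}, {"dx": 21, "dy": 0, "dz": 0, "yaw": 0.001}, {"dx": 21, "dy": -1, "dz": 0, "yaw": 0.001}, {"dx": 22, "dy": 0, "dz": -1, "yaw": 0.0}, {"dx": 21, "dy": -1, "dz": 0, "yaw": 0.001}]
```

View pics/b1.png

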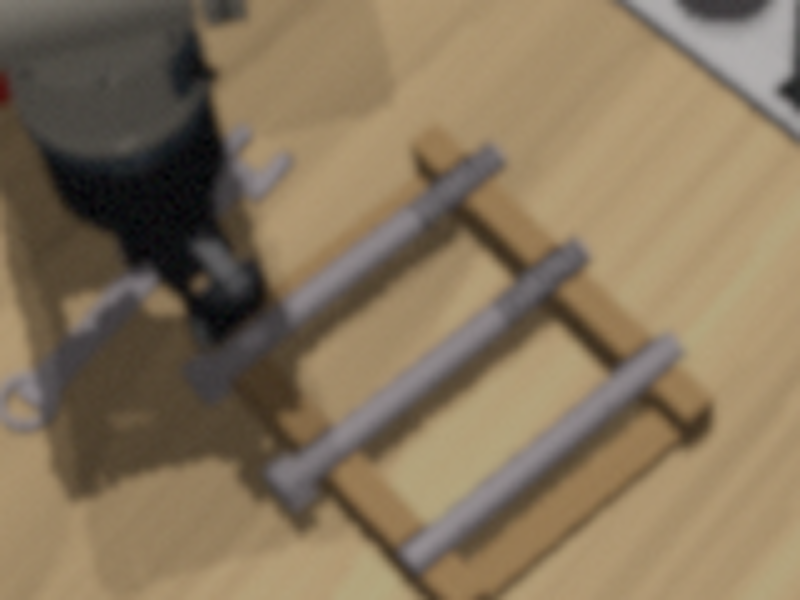

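Emit:
drive_tool(steps=[{"dx":21,"dy":-1,"dz":0,"yaw":0.001},{"dx":21,"dy":0,"dz":0,"yaw":0.001},{"dx":21,"dy":-1,"dz":0,"yaw":0.001},{"dx":22,"dy":0,"dz":-1,"yaw":0},{"dx":21,"dy":-1,"dz":0,"yaw":0.001},{"dx":0,"dy":0,"dz":0,"yaw":0}])

```text
time: 22.18
tcp_pos: [0.4296, -0.3046, 0.0141]
ee_rot: [0.133, 1.567, -0.132]
wrist_force: [0.3, -0.3, 0.4]
finger_gap: 0.562
```

Emit:
drive_tool(steps=[{"dx":0,"dy":0,"dz":0,"yaw":0},{"dx":0,"dy":0,"dz":0,"yaw":0},{"dx":0,"dy":0,"dz":0,"yaw":0},{"dx":0,"dy":0,"dz":0,"yaw":0}], hand=255, newtons=20)

```text
time: 22.68
tcp_pos: [0.4297, -0.3061, 0.0154]
ee_rot: [0.134, 1.565, -0.135]
wrist_force: [1.7, 4.8, 6.7]
finger_gap: 0.3
```

Emit:
drive_tool(steps=[{"dx":-15,"dy":0,"dz":0,"yaw":0},{"dx":-30,"dy":3,"dz":0,"yaw":0},{"dx":-40,"dy":8,"dz":0,"yaw":0},{"dx":-40,"dy":12,"dz":0,"yaw":0},{"dx":0,"dy":0,"dz":0,"yaw":0}])

```text
time: 23.3
tcp_pos: [0.4341, -0.284, 0.1425]
ee_rot: [0.131, 1.562, -0.136]
wrist_force: [0.9, -0.3, -3.2]
finger_gap: 0.297
```

```bash
python3 look.py scene b2 160 360 170 320
```

```text
23.35 [ 0.4335 -0.2843  0.1411] [-0.8 -1.4  0.5] 0.3027382166919499
```

View pics/b2.png

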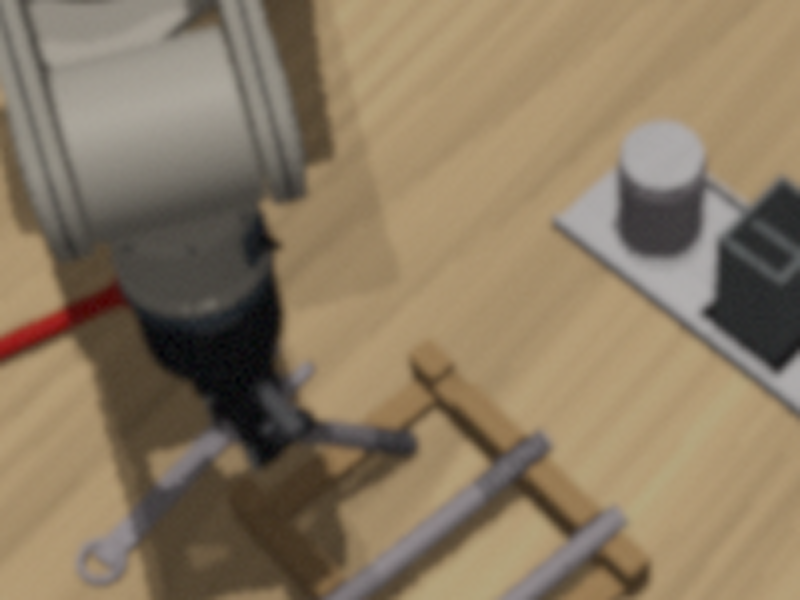

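Emit:
drive_tool(steps=[{"dx":-50,"dy":10,"dz":0,"yaw":0},{"dx":-50,"dy":10,"dz":0,"yaw":0},{"dx":-58,"dy":0,"dz":0,"yaw":0},{"dx":50,"dy":0,"dz":0,"yaw":0},{"dx":-60,"dy":0,"dz":0,"yaw":0},{"dx":50,"dy":0,"dz":0,"yaw":0},{"dx":-60,"dy":0,"dz":0,"yaw":0},{"dx":0,"dy":0,"dz":0,"yaw":0}])

```text
time: 24.35
tcp_pos: [0.4373, -0.2649, 0.3183]
ee_rot: [0.134, 1.564, -0.136]
wrist_force: [-0.4, -0.1, -3.5]
finger_gap: 0.298
```

```bash
python3 look.py scene b3 160 360 130 280
```

```text
24.4 [ 0.4364 -0.2644  0.317 ] [-0.6 -0.6 -3.2] 0.2972638912163618
```

View pics/b3.png

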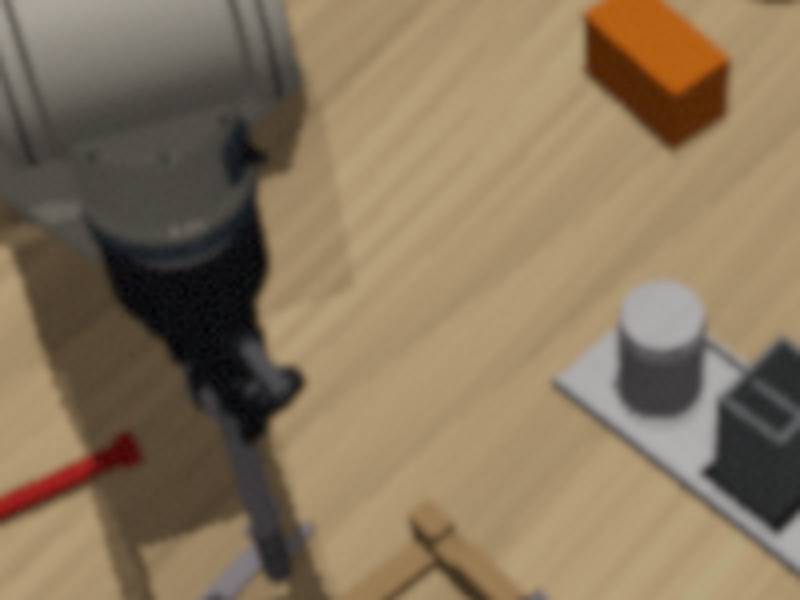

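```bash
cat > bt.py <<'E'
from h import *
import sys
px=np.array(eval(sys.argv[1]),float); c=cam("scene"); s=manip.state(); R=cv2.Rodrigues(np.array(s["ee_rot"]))[0]
g=np.array(s["tcp_pos"])+[0,0,.021]; yt=R[:,1]
from scipy.optimize import least_squares
f=lambda v:(w2p(g+.187*(np.sin(v[0])*yt-np.cos(v[0])*np.array([0,0,1]))+v[1]*R[:,2],c)[0]-px)
r=least_squares(f,[0,0],x_scale=[.1,.01]); print("tilt deg (tip toward +tool y)",np.degrees(r.x[0]).round(1),"sideways mm",r.x[1]*1e3, "tip-tcp",(g+.187*(np.sin(r.x[0])*yt-np.cos(r.x[0])*np.array([0,0,1]))-s["tcp_pos"]).round(4),s["tcp_pos"].round(4) if hasattr(s["tcp_pos"],"round") else s["tcp_pos"])
E
python3 bt.py "(228.5,273.5)"
```

```text
tilt deg (tip toward +tool y) 0.1 sideways mm 1.2097031767786894 tip-tcp [ 0.      0.0002 -0.166 ] [ 0.4356 -0.2639  0.3162]
```

```bash
python3 plan.py "[(452,-235,316,-.16,1),(563,22,316,-.078,7),(578.5,56.5,312,-.068,2)]"
```

```text
24.45 start [ 0.4356 -0.2639  0.3162] end [578.3  57.  312.2] -0.068
[{"dx": 0, "dy": 31, "dz": 11, "yaw": -0.011}, {"dx": 0, "dy": 39, "dz": 10, "yaw": -0.012}, {"dx": 0, "dy": 39, "dz": 10, "yaw": -0.012}, {"dx": 0, "dy": 38, "dz": 11, "yaw": -0.012}, {"dx": 0, "dy": 38, "dz": 11, "yaw": -0.012}, {"dx": 0, "dy": 38, "dz": 12, "yaw": -0.011}, {"dx": 0, "dy": 39, "dz": 12, "yaw": -0.012}, {"dx": 0, "dy": 38, "dz": 12, "yaw": -0.011}, {"dx": 2, "dy": 18, "dz": 7, "yaw": -0.005}, {"dx": 2, "dy": 18, "dz": 6, "yaw": -0.005}]
```

Emit:
drive_tool(steps=[{"dx":0,"dy":31,"dz":11,"yaw":-0.011},{"dx":0,"dy":39,"dz":10,"yaw":-0.012},{"dx":0,"dy":39,"dz":10,"yaw":-0.012},{"dx":0,"dy":38,"dz":11,"yaw":-0.012},{"dx":0,"dy":38,"dz":11,"yaw":-0.012},{"dx":0,"dy":38,"dz":12,"yaw":-0.011},{"dx":0,"dy":39,"dz":12,"yaw":-0.012},{"dx":0,"dy":38,"dz":12,"yaw":-0.011},{"dx":2,"dy":18,"dz":7,"yaw":-0.005},{"dx":2,"dy":18,"dz":6,"yaw":-0.005},{"dx":0,"dy":0,"dz":0,"yaw":0},{"dx":0,"dy":0,"dz":0,"yaw":0}])

```text
time: 25.95
tcp_pos: [0.5783, 0.0563, 0.3131]
ee_rot: [0.053, 1.571, -0.054]
wrist_force: [-0.4, -1.0, -4.0]
finger_gap: 0.3
```

```bash
python3 look.py scene b4 290 410 160 250
```

```text
26.0 [0.5783 0.0562 0.3133] [ 0.1 -0.6 -3.7] 0.3010426798956271
```

View pics/b4.png

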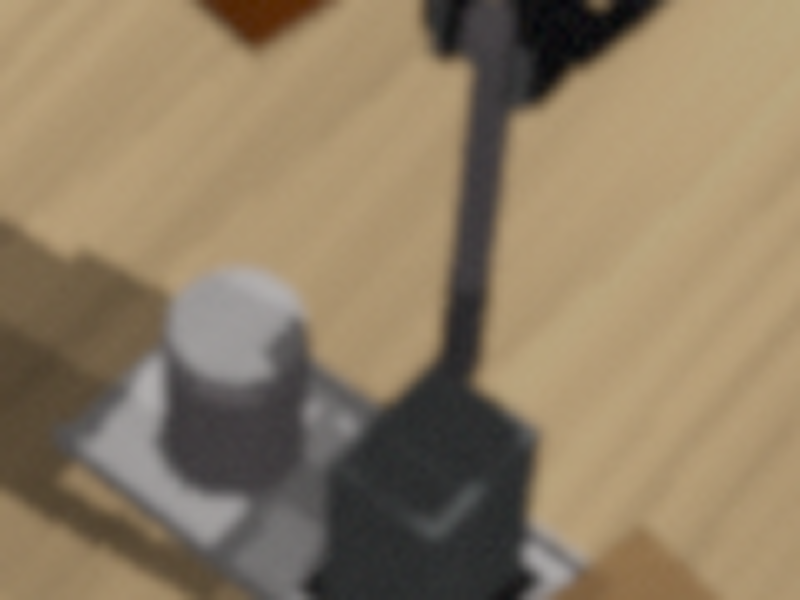

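```bash
python3 bt.py "(358.6,216.3)"
python3 - <<'E'
from h import *
c=cam("scene"); print(((w2p([[.579,.056,.106],[.579,.056,.147],[.577,.026,.106]],c)-[290,160])*6.667).round(0).tolist())
E
```

```text
tilt deg (tip toward +tool y) -2.7 sideways mm 3.075781952010327 tip-tcp [-0.0006 -0.0087 -0.1658] [0.5784 0.0563 0.3134]
[[460.0, 420.0], [467.0, 358.0], [409.0, 471.0]]
```

Emit:
drive_tool(steps=[{"dx":0,"dy":3,"dz":-1,"yaw":0},{"dx":0,"dy":4,"dz":-1,"yaw":0},{"dx":18,"dy":0,"dz":0,"yaw":0},{"dx":18,"dy":0,"dz":0,"yaw":0},{"dx":16,"dy":0,"dz":0,"yaw":0},{"dx":10,"dy":0,"dz":0,"yaw":0},{"dx":0,"dy":0,"dz":0,"yaw":0}])

```text
time: 26.98
tcp_pos: [0.5759, 0.0643, 0.2493]
ee_rot: [0.053, 1.574, -0.054]
wrist_force: [-0.7, -0.1, -3.5]
finger_gap: 0.301
```

```bash
python3 look.py scene b5 290 410 160 250
```

```text
27.025 [0.5761 0.0642 0.2497] [ 0.  -1.1 -2.7] 0.30161117663648324
```

View pics/b5.png

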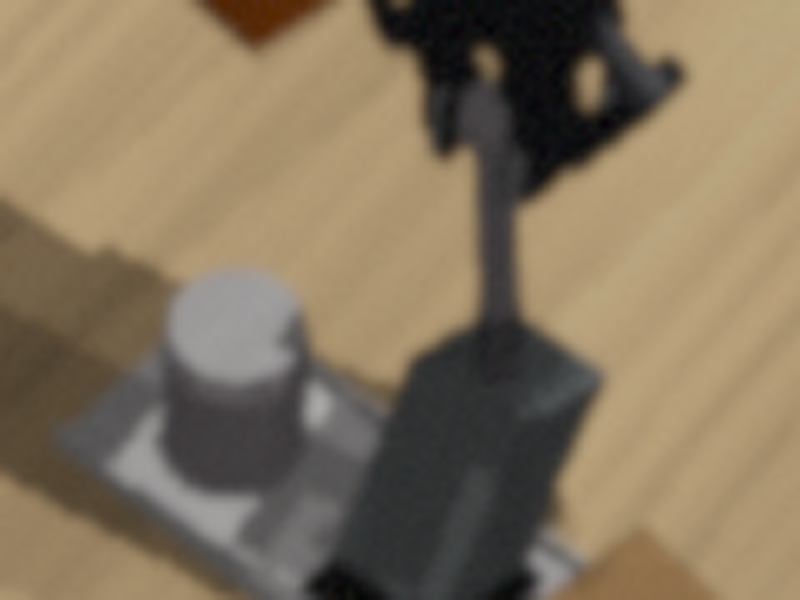

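Emit:
drive_tool(steps=[{"dx":0,"dy":-3,"dz":0,"yaw":0},{"dx":0,"dy":-3,"dz":0,"yaw":0},{"dx":0,"dy":0,"dz":0,"yaw":0}])

```text
time: 27.4
tcp_pos: [0.5767, 0.0581, 0.2513]
ee_rot: [0.054, 1.57, -0.054]
wrist_force: [0.3, -0.6, -3.8]
finger_gap: 0.295
```

```bash
python3 look.py scene b6 290 410 160 250
```

```text
27.45 [0.5768 0.0582 0.2514] [-0.2 -0.4 -3.3] 0.29845519332626413
```

View pics/b6.png

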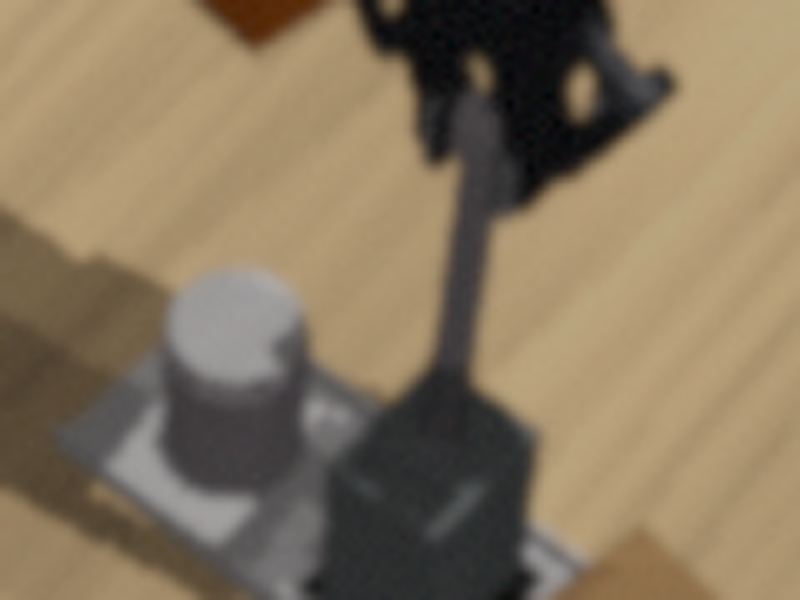

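Emit:
drive_tool(steps=[{"dx":6,"dy":0,"dz":0,"yaw":0},{"dx":10,"dy":0,"dz":0,"yaw":0},{"dx":12,"dy":0,"dz":0,"yaw":0},{"dx":12,"dy":0,"dz":0,"yaw":0},{"dx":12,"dy":0,"dz":0,"yaw":0},{"dx":8,"dy":0,"dz":0,"yaw":0},{"dx":0,"dy":0,"dz":0,"yaw":0}])

```text
time: 28.32
tcp_pos: [0.5763, 0.0584, 0.1905]
ee_rot: [0.053, 1.572, -0.054]
wrist_force: [-0.5, -0.7, -3.6]
finger_gap: 0.298
```

```bash
python3 look.py scene b7 290 410 160 250
```

```text
28.375 [0.5767 0.0584 0.1911] [-0.2  0.8 -3.2] 0.2947827457662238
```

View pics/b7.png

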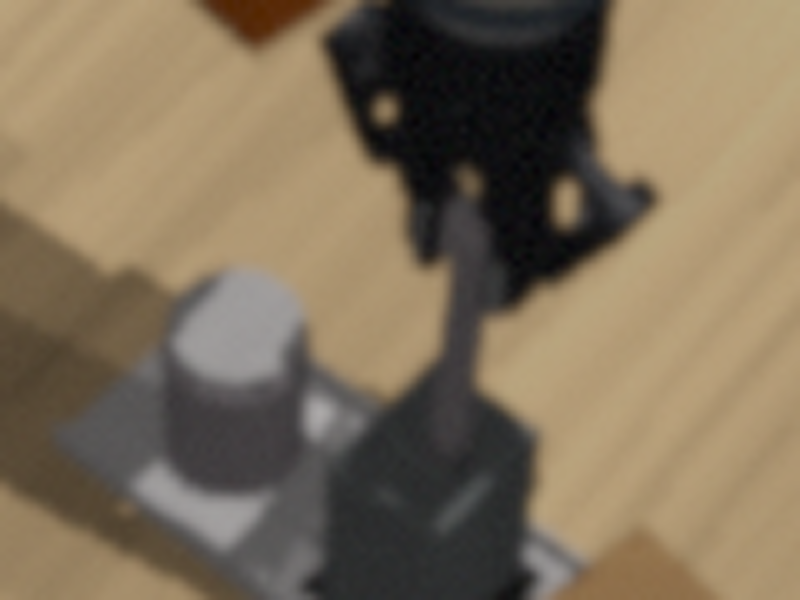

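Emit:
drive_tool(steps=[{"dx":6,"dy":0,"dz":0,"yaw":0},{"dx":5,"dy":1,"dz":0,"yaw":0},{"dx":0,"dy":0,"dz":0,"yaw":0}])

```text
time: 28.75
tcp_pos: [0.5765, 0.0595, 0.1799]
ee_rot: [0.053, 1.571, -0.053]
wrist_force: [-0.2, 0.5, -4.0]
finger_gap: 0.298
```

Emit:
drive_tool(steps=[{"dx":0,"dy":0,"dz":0,"yaw":0},{"dx":0,"dy":0,"dz":0,"yaw":0},{"dx":0,"dy":0,"dz":0,"yaw":0},{"dx":-15,"dy":0,"dz":0,"yaw":0},{"dx":-40,"dy":0,"dz":0,"yaw":0},{"dx":-55,"dy":0,"dz":0,"yaw":0},{"dx":-10,"dy":-55,"dz":-15,"yaw":0.015},{"dx":0,"dy":-55,"dz":-15,"yaw":0.015},{"dx":0,"dy":-55,"dz":-15,"yaw":0.015}], hand=112)

```text
time: 29.88
tcp_pos: [0.5179, -0.1027, 0.302]
ee_rot: [0.088, 1.567, -0.089]
wrist_force: [0.0, -0.1, 0.2]
finger_gap: 0.564
```

```bash
python3 look.py scene b8 290 410 160 250; python3 plan.py "[(498,-320,130,-.165,5)]"
python3 - <<'E'
from h import *
c=cam("top"); save(c[0][165:285,250:430],"pics/b8t.png",4)
E
```

```text
29.925 [ 0.5155 -0.1077  0.3017] [-2.2 -2.9 -0.8] 0.5580859385059437
29.925 start [ 0.5155 -0.1077  0.3017] end [ 497.5 -320.2  129.7] -0.165
[{"dx": 34, "dy": -43, "dz": 1, "yaw": 0.01}, {"dx": 34, "dy": -42, "dz": 2, "yaw": 0.01}, {"dx": 35, "dy": -43, "dz": 2, "yaw": 0.01}, {"dx": 34, "dy": -42, "dz": 3, "yaw": 0.01}, {"dx": 35, "dy": -43, "dz": 3, "yaw": 0.009}]
```

View pics/b8.png

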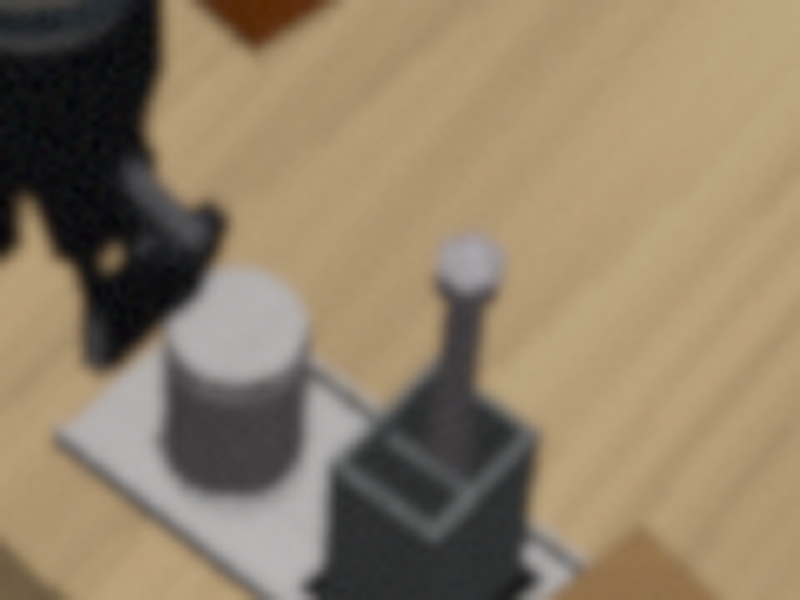

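View pics/b8t.png

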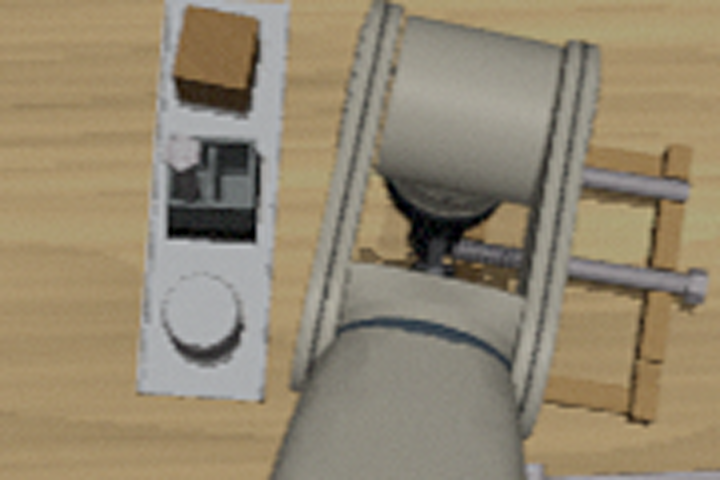

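Bolt 1 stands head up in the +y bay and leans outward. In b8.png its head is at (470,262), and the pot is upright. Bolt 2 is next.

Emit:
drive_tool(steps=[{"dx":34,"dy":-43,"dz":1,"yaw":0.01},{"dx":34,"dy":-42,"dz":2,"yaw":0.01},{"dx":35,"dy":-43,"dz":2,"yaw":0.01},{"dx":34,"dy":-42,"dz":3,"yaw":0.01},{"dx":35,"dy":-43,"dz":3,"yaw":0.009},{"dx":0,"dy":0,"dz":0,"yaw":0}])

```text
time: 30.72
tcp_pos: [0.4998, -0.3154, 0.1263]
ee_rot: [0.131, 1.57, -0.128]
wrist_force: [0.5, 1.1, 0.8]
finger_gap: 0.562
```

```bash
python3 look.py scene c1 180 340 230 350; python3 plan.py "[(498.2,-321.5,14,-.165,5)]"
```

```text
30.775 [ 0.5006 -0.3144  0.1276] [-0.2  0.2  0.2] 0.5613324083052695
30.775 start [ 0.5006 -0.3144  0.1276] end [ 498.5 -321.2   13.6] -0.165
[{"dx": 23, "dy": -1, "dz": 0, "yaw": 0.0}, {"dx": 23, "dy": -2, "dz": 0, "yaw": 0.0}, {"dx": 23, "dy": -1, "dz": 0, "yaw": 0.0}, {"dx": 22, "dy": -2, "dz": -1, "yaw": 0.001}, {"dx": 23, "dy": -1, "dz": 0, "yaw": 0.0}]
```

View pics/c1.png

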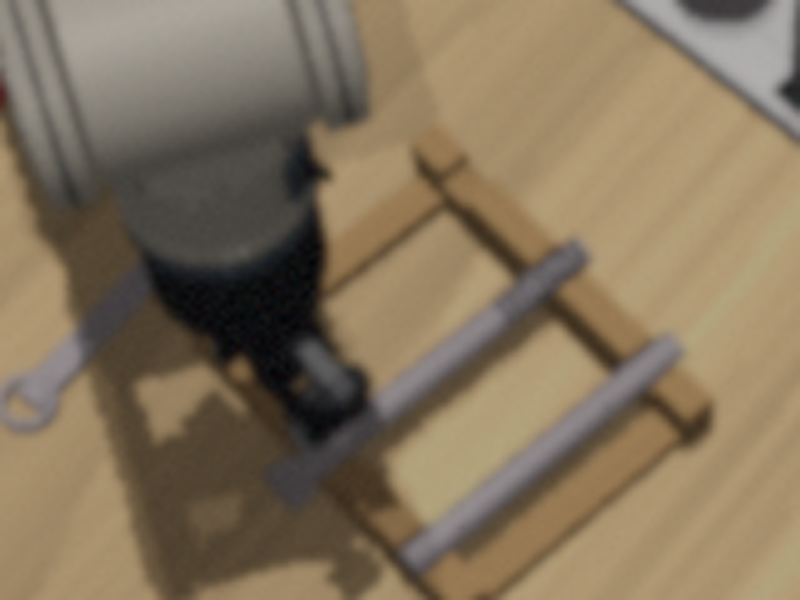

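Emit:
drive_tool(steps=[{"dx":23,"dy":-1,"dz":0,"yaw":0},{"dx":23,"dy":-2,"dz":0,"yaw":0},{"dx":23,"dy":-1,"dz":0,"yaw":0},{"dx":22,"dy":-2,"dz":-1,"yaw":0},{"dx":23,"dy":-1,"dz":0,"yaw":0},{"dx":0,"dy":0,"dz":0,"yaw":0},{"dx":0,"dy":0,"dz":0,"yaw":0}])

```text
time: 31.65
tcp_pos: [0.5001, -0.3205, 0.0159]
ee_rot: [0.126, 1.565, -0.127]
wrist_force: [1.1, 1.3, -0.7]
finger_gap: 0.563
```

Emit:
drive_tool(steps=[{"dx":1,"dy":-1,"dz":-2,"yaw":0},{"dx":0,"dy":0,"dz":0,"yaw":0},{"dx":0,"dy":0,"dz":0,"yaw":0},{"dx":0,"dy":0,"dz":0,"yaw":0},{"dx":0,"dy":0,"dz":0,"yaw":0}], hand=255, newtons=20)

```text
time: 32.28
tcp_pos: [0.4972, -0.3217, 0.0144]
ee_rot: [0.127, 1.566, -0.128]
wrist_force: [-0.3, 0.6, 5.1]
finger_gap: 0.302
```

Emit:
drive_tool(steps=[{"dx":-15,"dy":0,"dz":0,"yaw":0},{"dx":-30,"dy":3,"dz":0,"yaw":0},{"dx":-40,"dy":8,"dz":0,"yaw":0},{"dx":-40,"dy":12,"dz":0,"yaw":0},{"dx":-50,"dy":10,"dz":0,"yaw":0},{"dx":-50,"dy":10,"dz":0,"yaw":0},{"dx":-58,"dy":0,"dz":0,"yaw":0},{"dx":50,"dy":0,"dz":0,"yaw":0},{"dx":-60,"dy":0,"dz":0,"yaw":0},{"dx":50,"dy":0,"dz":0,"yaw":0},{"dx":-60,"dy":0,"dz":0,"yaw":0},{"dx":0,"dy":0,"dz":0,"yaw":0}])

```text
time: 33.78
tcp_pos: [0.5052, -0.2798, 0.3202]
ee_rot: [0.125, 1.561, -0.129]
wrist_force: [0.1, -0.8, -2.2]
finger_gap: 0.298
```

```bash
python3 look.py scene c2 180 380 150 300;  python3 plan.py "[(498,-262,328,None,1),(575,-2,328,-.075,8),(577.5,25,326,-.068,3)]"
```

```text
33.825 [ 0.5042 -0.2794  0.3185] [-0.6 -1.3 -3.2] 0.2972292713087978
33.825 start [ 0.5042 -0.2794  0.3185] end [577.6  25.3 325.5] -0.068
[{"dx": -9, "dy": 16, "dz": -9, "yaw": 0.0}, {"dx": 0, "dy": 34, "dz": 4, "yaw": -0.011}, {"dx": 0, "dy": 34, "dz": 5, "yaw": -0.011}, {"dx": 0, "dy": 33, "dz": 5, "yaw": -0.011}, {"dx": 0, "dy": 33, "dz": 5, "yaw": -0.011}, {"dx": 0, "dy": 33, "dz": 6, "yaw": -0.011}, {"dx": 0, "dy": 34, "dz": 6, "yaw": -0.011}, {"dx": 0, "dy": 33, "dz": 7, "yaw": -0.011}, {"dx": 0, "dy": 34, "dz": 6, "yaw": -0.01}, {"dx": 1, "dy": 9, "dz": 0, "yaw": -0.002}, {"dx": 0, "dy": 9, "dz": 0, "yaw": -0.003}, {"dx": 1, "dy": 9, "dz": 1, "yaw": -0.002}]
```

View pics/c2.png

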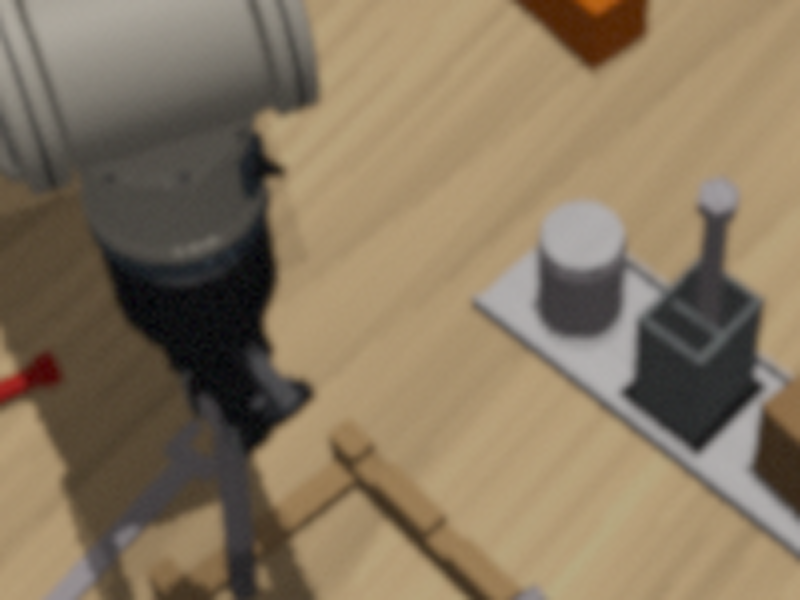

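Emit:
drive_tool(steps=[{"dx":-9,"dy":16,"dz":-9,"yaw":0},{"dx":0,"dy":34,"dz":4,"yaw":-0.011},{"dx":0,"dy":34,"dz":5,"yaw":-0.011},{"dx":0,"dy":33,"dz":5,"yaw":-0.011},{"dx":0,"dy":33,"dz":5,"yaw":-0.011},{"dx":0,"dy":33,"dz":6,"yaw":-0.011},{"dx":0,"dy":34,"dz":6,"yaw":-0.011},{"dx":0,"dy":33,"dz":7,"yaw":-0.011},{"dx":0,"dy":24,"dz":6,"yaw":-0.01},{"dx":1,"dy":12,"dz":0,"yaw":-0.002},{"dx":0,"dy":0,"dz":0,"yaw":0},{"dx":0,"dy":0,"dz":0,"yaw":0}])

```text
time: 35.33
tcp_pos: [0.5735, 0.0003, 0.3243]
ee_rot: [0.057, 1.571, -0.058]
wrist_force: [0.1, -0.7, -2.9]
finger_gap: 0.298
```

```bash
python3 look.py scene c3 270 410 150 255;  python3 plan.py "[(577.5,25,326,-.068,2)]"; python3 bt.py "(344,223)"
```

```text
35.375 [5.737e-01 2.000e-04 3.244e-01] [-0.7  0.  -2.5] 0.29681252169613487
35.375 start [5.737e-01 2.000e-04 3.244e-01] end [577.5  25.  326.4] -0.068
[{"dx": -1, "dy": 13, "dz": 1, "yaw": -0.003}, {"dx": -1, "dy": 12, "dz": 1, "yaw": -0.003}]
tilt deg (tip toward +tool y) 1.1 sideways mm -5.965923445348716 tip-tcp [ 0.0003  0.0036 -0.166 ] [5.738e-01 2.000e-04 3.244e-01]
```

View pics/c3.png

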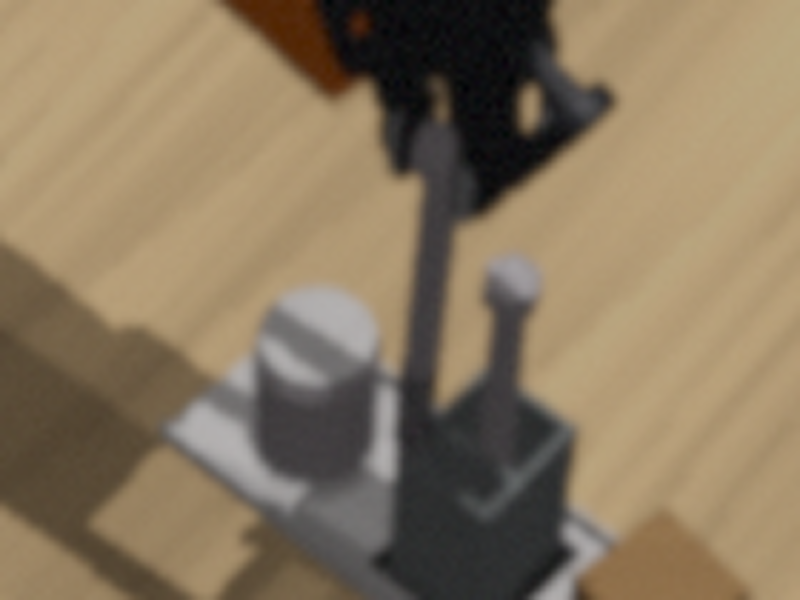

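```bash
python3 bt.py "(342.1,227.5)"
```

```text
tilt deg (tip toward +tool y) -2.9 sideways mm -1.0323088068201884 tip-tcp [-0.0007 -0.0093 -0.1658] [5.738e-01 2.000e-04 3.243e-01]
```

Emit:
drive_tool(steps=[{"dx":-45,"dy":0,"dz":0,"yaw":0},{"dx":45,"dy":0,"dz":0,"yaw":0},{"dx":-45,"dy":0,"dz":0,"yaw":0},{"dx":45,"dy":0,"dz":0,"yaw":0},{"dx":-45,"dy":0,"dz":0,"yaw":0},{"dx":40,"dy":0,"dz":0,"yaw":0},{"dx":0,"dy":5,"dz":1,"yaw":0},{"dx":0,"dy":8,"dz":1,"yaw":0},{"dx":0,"dy":7,"dz":1,"yaw":0},{"dx":0,"dy":5,"dz":1,"yaw":0},{"dx":0,"dy":0,"dz":0,"yaw":0}])

```text
time: 36.85
tcp_pos: [0.5801, 0.0262, 0.3297]
ee_rot: [0.057, 1.57, -0.057]
wrist_force: [0.4, -0.2, -1.8]
finger_gap: 0.296
```

```bash
python3 look.py scene c4 290 410 150 240
```

```text
36.9 [0.58   0.0259 0.3296] [-0.5 -0.6 -2.6] 0.30393517401112974
```

View pics/c4.png

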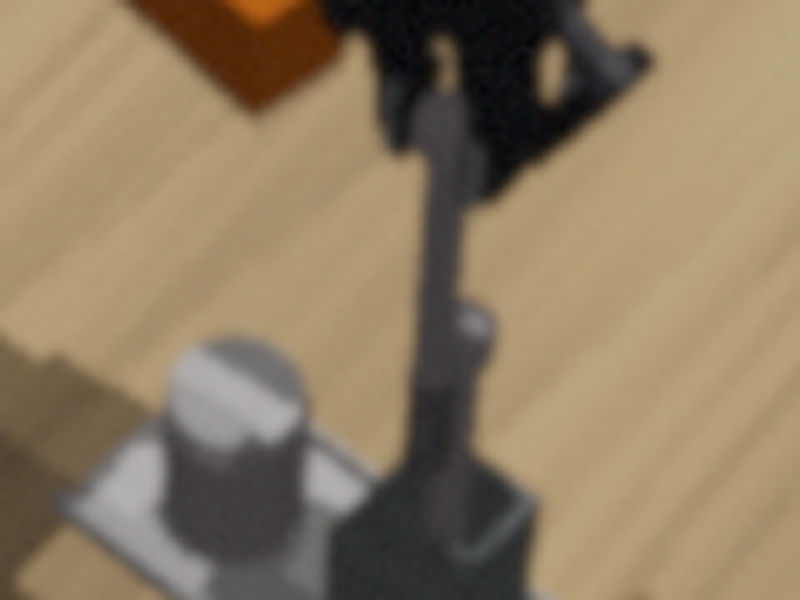

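```bash
python3 bt.py "(353.5,222.5)"
python3 - <<'E'
from h import *
c=cam("scene"); s=manip.state(); g=np.array(s["tcp_pos"])-[0,0,.166]
for d in(-.006,0,.006): print(((w2p(g+[0,d,0],c)[0]-[290,150])*6.667).round(0))
print(((w2p([.577,.026,.106],c)[0]-[290,150])*6.667).round(0)); save(c[0][200:240,335:375],"pics/c5.png",15)
E
```

```text
tilt deg (tip toward +tool y) -2.7 sideways mm 7.924187215164141 tip-tcp [-0.0006 -0.0089 -0.1658] [0.5799 0.0257 0.3295]
[412. 467.]
[422. 456.]
[432. 445.]
[409. 537.]
```

View pics/c5.png

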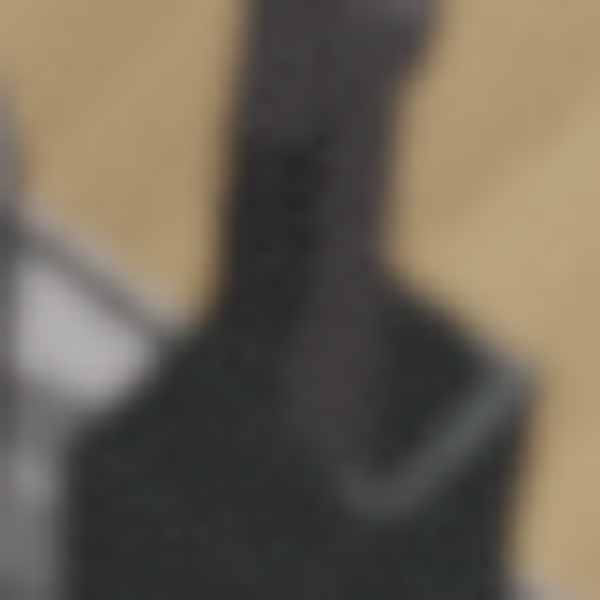

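Emit:
drive_tool(steps=[{"dx":5,"dy":1,"dz":-1,"yaw":0},{"dx":10,"dy":1,"dz":0,"yaw":0},{"dx":12,"dy":1,"dz":0,"yaw":0},{"dx":12,"dy":0,"dz":0,"yaw":0},{"dx":5,"dy":0,"dz":0,"yaw":0},{"dx":0,"dy":0,"dz":0,"yaw":0}])

```text
time: 37.75
tcp_pos: [0.5789, 0.0286, 0.2847]
ee_rot: [0.057, 1.571, -0.057]
wrist_force: [-0.2, 0.0, -1.9]
finger_gap: 0.294
```

Run:
```python
from h import *
c=cam("scene"); s=manip.state(); print(s["tcp_pos"],s["wrist_force"]); g=np.array(s["tcp_pos"])-[0,0,.166]
for d in(-.006,0,.006): print(((w2p(g+[0,d,0],c)[0]-[325,190])*12).round(0))
print(((w2p([.577,.026,.106],c)[0]-[325,190])*12).round(0)); save(c[0][190:240,325:390],"pics/c6.png",12)
```

```text
[0.57918797 0.02867146 0.28524775] [-0.27214258 -0.02792051 -2.9187726 ]
[319. 469.]
[336. 449.]
[353. 429.]
[317. 487.]
```

View pics/c6.png

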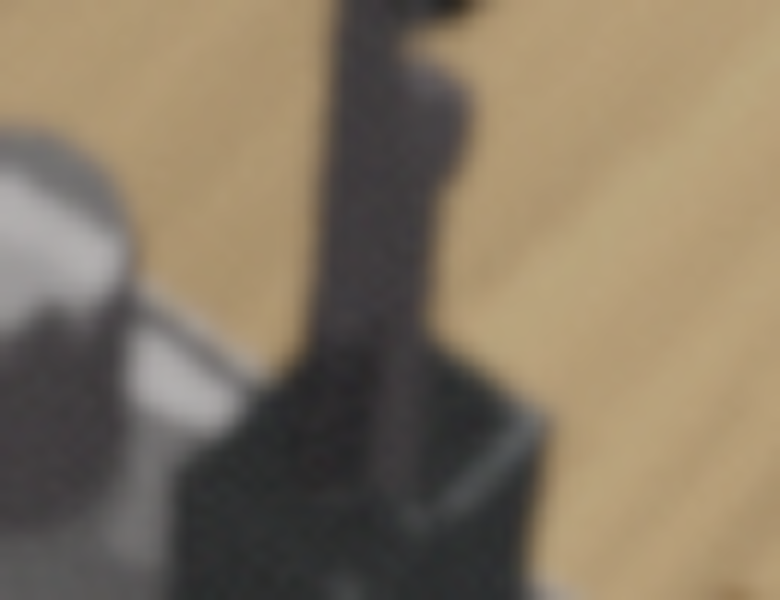

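Emit:
drive_tool(steps=[{"dx":6,"dy":0,"dz":0,"yaw":0},{"dx":8,"dy":0,"dz":0,"yaw":0},{"dx":8,"dy":0,"dz":0,"yaw":0},{"dx":8,"dy":0,"dz":0,"yaw":0},{"dx":6,"dy":0,"dz":0,"yaw":0},{"dx":0,"dy":0,"dz":0,"yaw":0}])

```text
time: 38.55
tcp_pos: [0.5788, 0.0287, 0.2487]
ee_rot: [0.057, 1.571, -0.057]
wrist_force: [0.5, -0.4, -2.4]
finger_gap: 0.294
```

```bash
python3 look.py scene c7 310 400 175 245
```

```text
38.6 [0.5791 0.0287 0.2491] [ 0.9 -0.5 -2.3] 0.29708971405995455
```

View pics/c7.png

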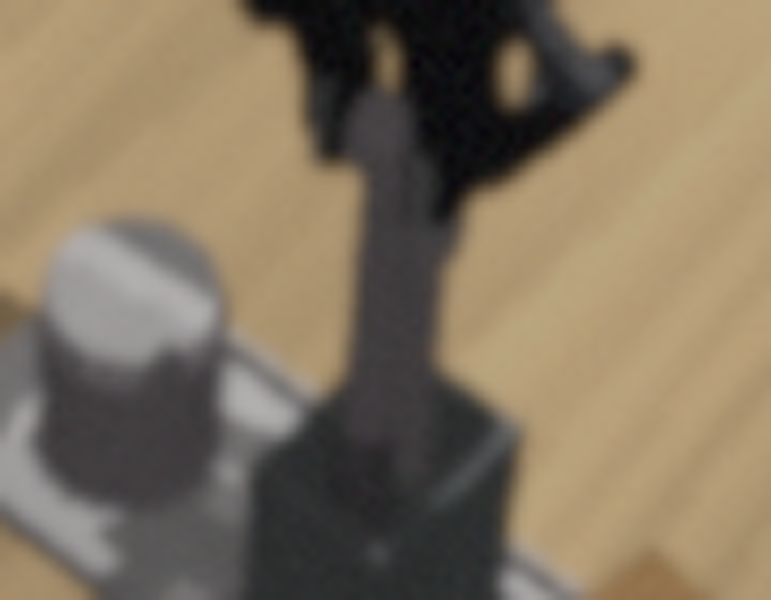

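Emit:
drive_tool(steps=[{"dx":8,"dy":0,"dz":0,"yaw":0},{"dx":10,"dy":-1,"dz":0,"yaw":0},{"dx":10,"dy":-1,"dz":0,"yaw":0},{"dx":10,"dy":-1,"dz":0,"yaw":0},{"dx":8,"dy":-1,"dz":0,"yaw":0},{"dx":0,"dy":0,"dz":0,"yaw":0}])

```text
time: 39.35
tcp_pos: [0.5783, 0.0246, 0.2024]
ee_rot: [0.057, 1.572, -0.058]
wrist_force: [-1.2, -0.2, -2.9]
finger_gap: 0.295
```

```bash
python3 look.py scene c8 310 400 175 245
```

```text
39.4 [0.5787 0.0246 0.203 ] [ 0.2 -0.9 -3.1] 0.29919064014947455
```

View pics/c8.png

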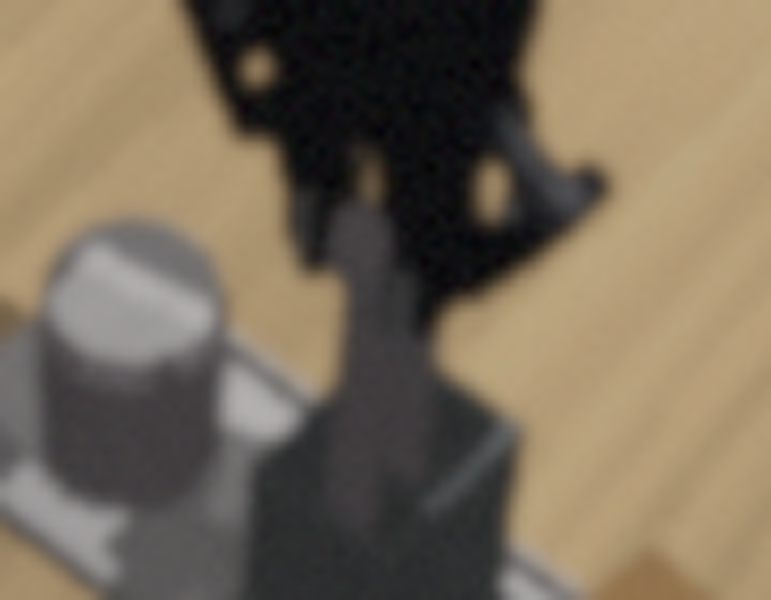

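Bolt 2 is deep in the −y bay and the pot is upright. I'll lower it the rest of the way and release.

Emit:
drive_tool(steps=[{"dx":8,"dy":0,"dz":0,"yaw":0},{"dx":8,"dy":-1,"dz":0,"yaw":0},{"dx":6,"dy":-1,"dz":0,"yaw":0},{"dx":0,"dy":0,"dz":0,"yaw":0}])

```text
time: 39.9
tcp_pos: [0.5782, 0.0226, 0.1806]
ee_rot: [0.057, 1.571, -0.057]
wrist_force: [-0.2, -0.3, -3.4]
finger_gap: 0.299
```

Emit:
drive_tool(steps=[{"dx":0,"dy":0,"dz":0,"yaw":0},{"dx":0,"dy":0,"dz":0,"yaw":0},{"dx":0,"dy":0,"dz":0,"yaw":0},{"dx":-15,"dy":0,"dz":0,"yaw":0},{"dx":-40,"dy":0,"dz":0,"yaw":0},{"dx":-55,"dy":0,"dz":0,"yaw":0},{"dx":-10,"dy":-55,"dz":-15,"yaw":0},{"dx":0,"dy":-55,"dz":-15,"yaw":0},{"dx":0,"dy":-55,"dz":-15,"yaw":0},{"dx":0,"dy":-55,"dz":-15,"yaw":0},{"dx":0,"dy":-40,"dz":-15,"yaw":0},{"dx":0,"dy":0,"dz":0,"yaw":0}], hand=112)

```text
time: 41.4
tcp_pos: [0.4839, -0.2335, 0.3026]
ee_rot: [0.06, 1.569, -0.061]
wrist_force: [0.6, -0.1, -0.3]
finger_gap: 0.561
```

```bash
python3 look.py scene d1 220 420 160 310; python3 look.py scene d1full 0 640 0 480; python3 look.py top d2 250 430 150 285
```

```text
41.45 [ 0.4846 -0.2322  0.3024] [ 0.   0.6 -0.3] 0.5605608457041179
41.5 [ 0.485  -0.2313  0.3022] [ 0.4 -0.2  0.6] 0.5578369807044639
41.55 [ 0.4852 -0.2307  0.302 ] [0.8 0.5 0.3] 0.561337772114341
```

View pics/d1.png

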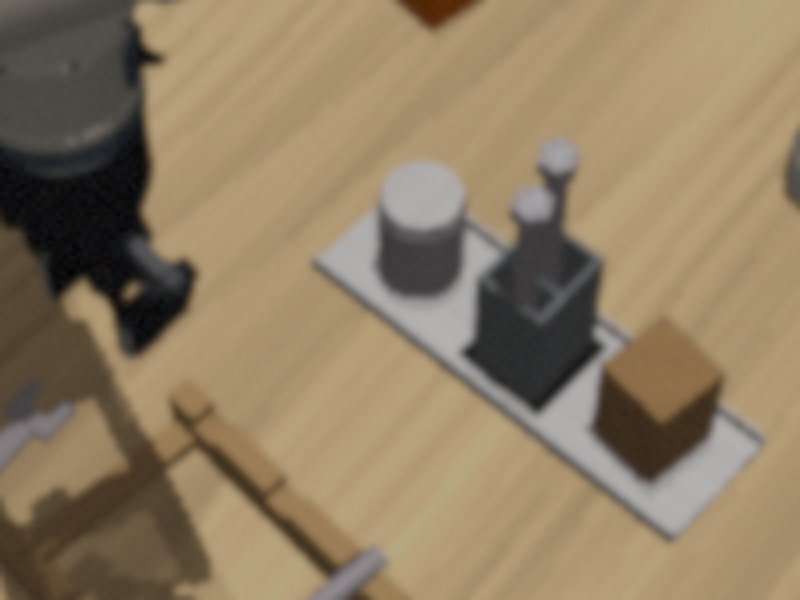

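View pics/d2.png

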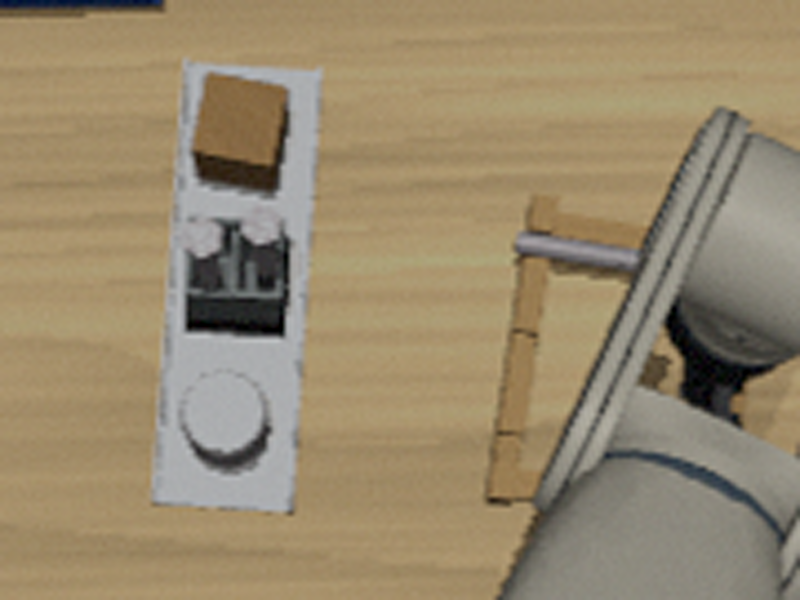

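Both bolts stand heads up on either side of the divider, with heads at (558,158) and (533,205) in d1.png. The pot stands on the pad, the carton, tin and rod are in place, and the arm is clear. I'm handing in.

```bash
python3 -c "
from station import manip
print(manip.job_done())"
```

```text
the job is handed in; nothing more can be done
None
```

The job is done and handed in at about 41.6 s of the 72 s allowed. The grey pot stands mouth up on the black pad with one bolt in each bay, thread ends down and heads up.

**How it went:**
- **Standing the pot up:** I held it near the mouth and moved the arm sharply up and down until it swung upright. I then squared it against the bench and set it on the pad.
- **Centring the pot:** it first landed about 6 mm off centre, so I re-gripped it. It then measured within about 1 mm of the pad centre.
- **Loading the bolts:** I lifted each one by its head so it hung vertical, then lowered it into its bay.

**Last checks:** The final pictures show:
- the pot upright, with a bolt on each side of the divider;
- the tin and carton standing as before;
- the visible end of the headless rod still in its cradle slot, the other end being hidden by the arm;
- the gripper clear, with no force on the wrist.

**What went wrong or disagreed:**
- **Tilted pot:** the swinging first bolt briefly tilted the pot while going in. I moved back and the pot settled flat again.
- **Pot position after loading:** I checked this by eye only and did not measure it again.
- **Lean of the bolts:** they lean slightly within the slack of their bays. The tilt readings taken while they hung were only good to a few degrees.
- **Contact forces:** the highest wrist force read was about 37 N, while pressing the pot square on the bench. I saw no sign of the arm or the gripper's body touching anything.

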